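# Load the UV curing chamber and close its stayed lid

### The arm

A 7-joint arm with a two-finger parallel gripper is mounted at the origin on a cart in front of the work surface, level with it; the furniture and walls round the work are solid. World frame = base frame: x ahead of the robot, y to its left, z up, the work surface at z = 0. Lengths are in m, angles in rad, forces in N, time in s.
With the tool pointing down it reaches from about 0.425 to 0.875 m from the base axis. Payload 8.4 kg.
Tool frame: the origin (TCP) lies between the finger pads; the fingertips stand r.nose_length ahead of it and the grasp point (between the pads) lies 3 mm ahead of it (r.nose_length is the distance from the TCP to the fingertips, in m); z points along the fingers, y is the line along which they close (so a half turn about z gives the same grasp; the last joint's range is limited). The gripper opens to 87 mm and grips with 3 to 60 N. Pads are 19 mm wide; open, the fingers measure 117 mm over their backs; the gripper's body (75 mm by 190 mm) begins 51 mm behind the grasp point.
Start: joints at [1.135, 0.333, 0.04, 1.465, -0.013, 1.343, -0.059], TCP at [0.215, -0.613, 0.245] pointing down, gripper open.
Joint ranges: [-2.58, 2.58], [-0.38, 2.09], [-1.3, 1.39], [0.25, 2.4], [-1.5, 4.64], [0.08, 2.09], [-2.65, 2.65]. Speed limits (rad/s): [2.22, 2.22, 2.79, 2.79, 3.14, 3.14, 3.14].

### API

Orientations are given as a 3x3 rotation matrix whose columns are the frame's x, y, z axes.
In Python, from plant import r, viewer, workorder, models gives the robot as it stands. The module is installed in compiled form; this text tells all that it offers.
- The arm moves only by the tool apply_moves, never from a script. Its argument "rows" is a list of rows, each a list of 3 entries, a list of its own where there are three numbers: the turn, a rotation vector about the world's x, y, z in rad, then the shift along the world's x, y, z in mm, then the opening, from 0 (shut) to 1 (fully open). In form: [[[ax, ay, az], [tx, ty, tz], grip], ...]. A call has 1 to 8 rows; each row shifts and turns the commanded pose from where the row before left it; what a row does not reach is not made up. A row lasts 1/8 s, in which the tool goes at most 62.5 mm and 10.7 degrees, less where a joint would pass 70% of its speed; a pose out of reach is approached as far as the arm can. A call with a gripper value outside its range is refused whole. The fingers move at their own pace and stop on an object; the grip force is fixed at half the most. Time passes only in rows, so rows that do not move let the fingers close. It gives the time, the measured TCP pose, the force, the opening and the grip force at its end, in the units of the state.
- r.get_obs(): the state, without advancing time (a new reading comes with each control period).
- viewer.snapshot(name): name is "scene" or "top" or "wrist"; returns a dict with "frame" (400x640x3 uint8, blue, green, red), "fx", "fy", "cx", "cy" (pixels), "extrinsics" (4x4, takes a point from camera to world coordinates); the wrist camera has in their place "mount" (4x4, takes a point from camera to tool coordinates, whose origin is the TCP and whose axes are the flange's). Camera axes: x right, y down, z forward; pixel columns grow to the right and rows downward; lengths in m; the calibration is good to about 2 mm. A picture is of the moment at which its call begins: read the wrist's pose just before it. There is no depth.
- workorder.hand_in(): hands the job in; it is judged then, once.
Trained networks look in the newest picture that a camera, given by its name, has taken for a name from the list of things; names that differ only in an ending like _2 or _b are one class to them, and where a whole thing is asked for, a point or a joint stands for the part that bears it (a point fixed in the world has none). Each returns a list of dicts, best first, with "conf" (0 to 1); they miss things now and then, are a little off and sometimes report something else, mostly with a low value. They report only what shows in the picture. A call takes as long as a camera call. They do not tell look-alikes from the thing itself.
- models.cut_out(query, camera): "region" (400x640 bool, what is visible of it) and "box" ([centre column, centre row, width, height] in pixels, round what is visible of it).
- models.tip_of(query, camera): "location" ([column, row] in pixels: a listed point, or the origin of a listed thing).
The state is a dict: "t": time; "q": joint angles; "dq": joint speeds; "effort": joint torques, N m; "tcp_pos": TCP position; "eef_rot": TCP orientation; "wrist_force": force on the tool from outside, world axes, zero at the start; "ft_torque": the same for the moment, N m; "width": opening from 0.0 (shut) to 1.0 (fully open); "grasp_force": force on a finger pad.
Only numpy, scipy, OpenCV 4.12 (cv2) and the standard library are available. Lean on these libraries where they do the work, as an engineer would, in place of code of your own. Each camera call takes 0.05 s, during which the arm holds its last target. There are 200 camera calls.

### The job

Load every lens cell on the bench into the UV curing chamber, one to a nest, turned so that its flat matches the flat of the nest and it drops fully home. Then press the red pad at the knee of the lid's locked folding stay to break it, lower the lid gently until it is fully shut, and press the green start button. Leave the blower, the glue syringe and the loupe beside the chamber alone.

Things in the scene. Friction and masses are not known exactly. Their poses are not given: they have to be found in the camera images.
- cell1_mid (a point): lens cell, may be absent (then None): a round aluminium flange 62 mm across and 8 mm thick, cut by one flat 23 mm from its centre, with a black round barrel 40 mm across standing on it up to 45 mm, lens on top; 120 g. The point is its centre, 22.5 mm above its underside; z is up, -x points to the flat (white line on the barrel on that side). Stands loose on the mat; grip it by the barrel
- cell2_mid (a point): lens cell, may be absent (then None): a round aluminium flange 62 mm across and 8 mm thick, cut by one flat 23 mm from its centre, with a black round barrel 40 mm across standing on it up to 45 mm, lens on top; 120 g. The point is its centre, 22.5 mm above its underside; z is up, -x points to the flat (white line on the barrel on that side). Stands loose on the mat; grip it by the barrel
- cell3_mid (a point): lens cell, may be absent (then None): a round aluminium flange 62 mm across and 8 mm thick, cut by one flat 23 mm from its centre, with a black round barrel 40 mm across standing on it up to 45 mm, lens on top; 120 g. The point is its centre, 22.5 mm above its underside; z is up, -x points to the flat (white line on the barrel on that side). Stands loose on the mat; grip it by the barrel
- cell4_mid (a point): lens cell, may be absent (then None): a round aluminium flange 62 mm across and 8 mm thick, cut by one flat 23 mm from its centre, with a black round barrel 40 mm across standing on it up to 45 mm, lens on top; 120 g. The point is its centre, 22.5 mm above its underside; z is up, -x points to the flat (white line on the barrel on that side). Stands loose on the mat; grip it by the barrel
- nest1 (a point): leftmost (+y) nest in the chamber. The point is where the centre of a fully seated cell lies (22.5 mm above the nest floor); x and y axes are those of the chamber. A D-shaped pocket 8 mm deep, 2 mm wider all round than a cell's flange, its flat toward the chamber's front: a cell drops in when its -x axis points as the chamber's -x. Nests are 74 mm apart, their floors 22 mm above the bench
- nest2 (a point): second from left nest in the chamber. The point is where the centre of a fully seated cell lies (22.5 mm above the nest floor); x and y axes are those of the chamber. A D-shaped pocket 8 mm deep, 2 mm wider all round than a cell's flange, its flat toward the chamber's front: a cell drops in when its -x axis points as the chamber's -x. Nests are 74 mm apart, their floors 22 mm above the bench
- nest3 (a point): third from left nest in the chamber. The point is where the centre of a fully seated cell lies (22.5 mm above the nest floor); x and y axes are those of the chamber. A D-shaped pocket 8 mm deep, 2 mm wider all round than a cell's flange, its flat toward the chamber's front: a cell drops in when its -x axis points as the chamber's -x. Nests are 74 mm apart, their floors 22 mm above the bench
- nest4 (a point): rightmost (-y) nest in the chamber. The point is where the centre of a fully seated cell lies (22.5 mm above the nest floor); x and y axes are those of the chamber. A D-shaped pocket 8 mm deep, 2 mm wider all round than a cell's flange, its flat toward the chamber's front: a cell drops in when its -x axis points as the chamber's -x. Nests are 74 mm apart, their floors 22 mm above the bench
- chamber: UV curing chamber, fixed to the bench: white open box 175 mm deep (x), 340 mm wide (y), rim 70 mm high, walls 5 mm, with a grey control pod 130 x 55 mm and 70 mm high on its left (+y) end. Origin under the middle of the box at bench height; -x is its front, toward the robot
- lid (a joint): lid angle, rad: 0 standing upright (90 degrees open), 1.571 fully shut. The lid, 179 mm long, 344 mm wide and 14 mm thick, is hinged along the chamber's far (+x) rim. Its hinge is stiff (0.6 N m): the lid stays wherever it is left. While the stay is locked the lid cannot come down. A cell that is not fully home keeps it ajar
- lid_hinge (a point): point on the lid's hinge axis, mid-width, at the rim; the axis runs along the chamber's y. The upright lid stands from 0 to 14 mm behind (+x of) this axis; shut, it lies from 0 to 14 mm above it
- lid_edge (a point): middle of the lid's free edge, on its outer face (179 mm from the hinge; at the top rear when the lid stands upright, on top at the front when it is shut). A grey finger lip 90 mm wide reaches 14 mm further, 7 to 12 mm nearer the inner face
- stay_knee (a joint): angle of the knee of the folding stay, rad: 0 = locked, slightly past straight against its stop; it grows as the knee is pressed down and back (to about 2.96 with the lid shut). From 0.35 on the stay is broken and the lid free. Passing the centre takes about 3 N, going on up to 10 N; the knee stays where it is left, as the hinge is stiff
- knee (a point): centre of the red pad on the stay's knee: a cylinder along the chamber's y, 18 mm across, 26 mm long, 151 mm right (-y) of the chamber's middle. Locked, it is 51 mm above the rim and 56 mm in front of the hinge axis. It swings about the stay's foot, 69 mm in front of the pad and 63 mm below it, so it first moves 0.67 toward the hinge (+x) for 0.74 down; 15 mm of that breaks the stay
- start (a joint): start button travel, m: 0 out, 0.006 fully in; springs back. Pressing it fully takes 5 N; it counts from 0.0045
- start_top (a point): centre of the top of the green start button, 26 mm across, on the pod, pressed straight down
- air_blower: red rubber air blower, 56 mm across and 116 mm high, standing left of the chamber; origin under its foot; leave alone
- glue_syringe: UV glue syringe, 112 mm long, lying left of the chamber; origin under its middle; leave alone
- loupe: black loupe, 36 mm across and 48 mm high, standing left of the chamber; origin under its foot; leave alone
Things that resemble listed ones, but are neither listed nor needed, are in the scene too. Leave any pink look-alike of the part that bears cell3_mid alone. Leave any pink look-alike of the part that bears cell4_mid alone.

How it is judged:
On the way, in this order (a step that is already met when the one before it is completed fails the run):
1. every lens cell present is seated fully home in a nest, with the stay still locked (((distance between cell1_mid and nest1 below 0.005 m and angle between cell1_mid's own z axis and vertical below 0.06 rad) or (distance between cell1_mid and nest2 below 0.005 m and angle between cell1_mid's own z axis and vertical below 0.06 rad) or (distance between cell1_mid and nest3 below 0.005 m and angle between cell1_mid's own z axis and vertical below 0.06 rad) or (distance between cell1_mid and nest4 below 0.005 m and angle between cell1_mid's own z axis and vertical below 0.06 rad)) and ((distance between cell2_mid and nest1 below 0.005 m and angle between cell2_mid's own z axis and vertical below 0.06 rad) or (distance between cell2_mid and nest2 below 0.005 m and angle between cell2_mid's own z axis and vertical below 0.06 rad) or (distance between cell2_mid and nest3 below 0.005 m and angle between cell2_mid's own z axis and vertical below 0.06 rad) or (distance between cell2_mid and nest4 below 0.005 m and angle between cell2_mid's own z axis and vertical below 0.06 rad)) and ((distance between cell3_mid and nest1 below 0.005 m and angle between cell3_mid's own z axis and vertical below 0.06 rad) or (distance between cell3_mid and nest2 below 0.005 m and angle between cell3_mid's own z axis and vertical below 0.06 rad) or (distance between cell3_mid and nest3 below 0.005 m and angle between cell3_mid's own z axis and vertical below 0.06 rad) or (distance between cell3_mid and nest4 below 0.005 m and angle between cell3_mid's own z axis and vertical below 0.06 rad)) and ((distance between cell4_mid and nest1 below 0.005 m and angle between cell4_mid's own z axis and vertical below 0.06 rad) or (distance between cell4_mid and nest2 below 0.005 m and angle between cell4_mid's own z axis and vertical below 0.06 rad) or (distance between cell4_mid and nest3 below 0.005 m and angle between cell4_mid's own z axis and vertical below 0.06 rad) or (distance between cell4_mid and nest4 below 0.005 m and angle between cell4_mid's own z axis and vertical below 0.06 rad)) and value of joint stay_knee below 0.15 rad), for 0.2 s.
2. the stay is broken at its knee (0.35 rad or more) while the lid is still up (less than 0.6 rad down) (value of joint stay_knee above 0.35 rad and value of joint lid below 0.6 rad), for 0.1 s.
3. the lid is fully shut over the seated cells (((distance between cell1_mid and nest1 below 0.005 m and angle between cell1_mid's own z axis and vertical below 0.06 rad) or (distance between cell1_mid and nest2 below 0.005 m and angle between cell1_mid's own z axis and vertical below 0.06 rad) or (distance between cell1_mid and nest3 below 0.005 m and angle between cell1_mid's own z axis and vertical below 0.06 rad) or (distance between cell1_mid and nest4 below 0.005 m and angle between cell1_mid's own z axis and vertical below 0.06 rad)) and ((distance between cell2_mid and nest1 below 0.005 m and angle between cell2_mid's own z axis and vertical below 0.06 rad) or (distance between cell2_mid and nest2 below 0.005 m and angle between cell2_mid's own z axis and vertical below 0.06 rad) or (distance between cell2_mid and nest3 below 0.005 m and angle between cell2_mid's own z axis and vertical below 0.06 rad) or (distance between cell2_mid and nest4 below 0.005 m and angle between cell2_mid's own z axis and vertical below 0.06 rad)) and ((distance between cell3_mid and nest1 below 0.005 m and angle between cell3_mid's own z axis and vertical below 0.06 rad) or (distance between cell3_mid and nest2 below 0.005 m and angle between cell3_mid's own z axis and vertical below 0.06 rad) or (distance between cell3_mid and nest3 below 0.005 m and angle between cell3_mid's own z axis and vertical below 0.06 rad) or (distance between cell3_mid and nest4 below 0.005 m and angle between cell3_mid's own z axis and vertical below 0.06 rad)) and ((distance between cell4_mid and nest1 below 0.005 m and angle between cell4_mid's own z axis and vertical below 0.06 rad) or (distance between cell4_mid and nest2 below 0.005 m and angle between cell4_mid's own z axis and vertical below 0.06 rad) or (distance between cell4_mid and nest3 below 0.005 m and angle between cell4_mid's own z axis and vertical below 0.06 rad) or (distance between cell4_mid and nest4 below 0.005 m and angle between cell4_mid's own z axis and vertical below 0.06 rad)) and value of joint lid above 1.54 rad), for 0.2 s.
4. the start button is pressed with the lid shut (value of joint start above 0.0045 m and value of joint lid above 1.54 rad), for 0.05 s.
At the end, for the whole second after the job is handed in: every lens cell present lies within 5 mm of the seated point of a nest and within 0.06 rad of upright, the lid is shut (1.54 rad or more), and the start button has been pressed and let go (all of step 3 and value of joint start below 0.002 m); the robot touches nothing.
It fails at once if the lid is slammed (faster than 3 rad/s) (velocity of joint lid above 3 rad/s).
It fails at once if the blower, glue syringe or loupe is moved more than 30 mm (distance of any of air_blower, glue_syringe, loupe from where it was at the start of the episode above 0.03 m).
Of cell1, cell2, cell3, cell4 only 2 to 4 are there at a start; the rules pass over those that are not, and their reading is None.
At some moment in a run one of cell1, cell2, cell3, cell4 may be knocked a few centimetres aside while the robot is not near it.
It also fails if it takes over 210 s, if anything falls off the work surface, if the arm or the gripper's body presses on something with over 40 N, if the wrist force passes 120 N, or if a joint passes its speed limit or range.

## Working session

There is one attempt and no reset: what is moved stays moved. The work goes in short steps, Python scripts to look and compute and a tool call to move; the robot and the scene stay as the last step left them, time stands still between calls to the robot, and variables do not carry over. Pictures are saved under pics/ and viewed, at most 14 in all, crops included, and the job is handed in when it is done.

Besides the shell and the picture viewer there is one more tool, called as name(argument=value, ...) on one line, values as JSON. apply_moves: Moves the arm, as the interface text tells. Its arguments: {"type":"object","properties":{"rows":{"type":"array"}},"required":["rows"]}

```bash
mkdir -p pics; cat > h.py <<'E'
import numpy as np, cv2
from plant import r, viewer, workorder, models
def snap(n, save=None):
    o=r.get_obs(); s=viewer.snapshot(n)
    if n=="wrist":
        T=np.eye(4); T[:3,:3]=o["eef_rot"]; T[:3,3]=o["tcp_pos"]; s["extrinsics"]=T@np.array(s["mount"])
    s["extrinsics"]=np.array(s["extrinsics"])
    if save: cv2.imwrite(f"pics/{save}.png", s["frame"])
    return s
def ray(s,px):
    E=s["extrinsics"]; d=E[:3,:3]@np.array([(px[0]-s["cx"])/s["fx"],(px[1]-s["cy"])/s["fy"],1]); return E[:3,3],d/np.linalg.norm(d)
def atz(s,px,z):
    o,d=ray(s,px); return o+d*(z-o[2])/d[2]
def proj(s,p):
    E=s["extrinsics"]; c=E[:3,:3].T@(np.array(p)-E[:3,3]); return np.array([s["fx"]*c[0]/c[2]+s["cx"], s["fy"]*c[1]/c[2]+s["cy"]])
def tri(obs):
    A=np.zeros((3,3));b=np.zeros(3)
    for s,px in obs:
        o,d=ray(s,px);M=np.eye(3)-np.outer(d,d);A+=M;b+=M@o
    return np.linalg.solve(A,b)
E
python3 - <<'E'
from h import *
np.set_printoptions(precision=4,suppress=True)
o=r.get_obs(); print({k:np.round(v,3) for k,v in o.items() if k in("t","tcp_pos","eef_rot","width","wrist_force")}, r.nose_length)
for c in("scene","top"):
    s=snap(c,c+"0"); print(c,s["fx"],s["fy"],s["extrinsics"].tolist())
    for q in["cell1_mid","nest1","nest2","nest3","nest4","chamber","lid_hinge","lid_edge","knee","start_top","air_blower","glue_syringe","loupe"]:
        print(q,[(round(d["conf"],2),np.round(d["location"],1).tolist()) for d in models.tip_of(q,c)][:7])
w=snap("wrist"); print(np.array(w["mount"]))
E
```

```text
{'t': np.float64(0.0), 'tcp_pos': array([ 0.215, -0.613,  0.244]), 'eef_rot': array([[ 0.944,  0.33 , -0.001],
       [ 0.33 , -0.944,  0.001],
       [-0.   , -0.002, -1.   ]]), 'wrist_force': array([-0.073, -1.058,  0.13 ]), 'width': np.float64(1.003)} 0.022
scene 388.5274554231389 388.5274554231389 [[-0.7520474593989948, -0.519253080273129, 0.40595671867624633, 0.005341528523249775], [-0.6588946241342434, 0.6079844917225289, -0.4429590636976428, 0.6472825599273745], [-0.016807531005821157, -0.6006089380385258, -0.7993662555110284, 1.2340466564017871], [0.0, 0.0, 0.0, 1.0]]
cell1_mid []
nest1 [(0.91, [300.7, 262.8]), (0.86, [328.1, 235.0]), (0.82, [310.7, 246.0]), (0.65, [341.4, 223.5])]
nest2 [(0.91, [300.7, 262.8]), (0.86, [328.1, 235.0]), (0.82, [310.7, 246.0]), (0.65, [341.4, 223.5])]
nest3 [(0.91, [300.7, 262.8]), (0.86, [328.1, 235.0]), (0.82, [310.7, 246.0]), (0.65, [341.4, 223.5])]
nest4 [(0.91, [300.7, 262.8]), (0.86, [328.1, 235.0]), (0.82, [310.7, 246.0]), (0.65, [341.4, 223.5])]
chamber [(0.85, [317.9, 240.1])]
lid_hinge [(0.75, [297.0, 218.0]), (0.67, [320.7, 237.9])]

[... 641 characters left out ...]
.2, 206.4]), (0.72, [321.5, 203.0])]
nest3 [(0.9, [252.1, 212.9]), (0.87, [279.2, 206.4]), (0.72, [321.5, 203.0])]
nest4 [(0.9, [252.1, 212.9]), (0.87, [279.2, 206.4]), (0.72, [321.5, 203.0])]
chamber [(0.61, [295.0, 203.3])]
lid_hinge [(0.56, [292.9, 171.9])]
lid_edge [(0.68, [287.1, 157.8])]
knee [(0.68, [341.6, 187.1])]
start_top [(0.55, [232.3, 208.4]), (0.47, [291.9, 169.8]), (0.35, [288.2, 157.4])]
air_blower [(0.8, [197.8, 178.1]), (0.71, [290.4, 175.2])]
glue_syringe [(0.46, [198.7, 242.1])]
loupe [(0.63, [201.7, 203.0]), (0.41, [287.8, 156.6])]
[[-0.0007 -0.9703 -0.2419  0.066 ]
 [ 1.     -0.0005 -0.0007  0.0005]
 [ 0.0005 -0.2419  0.9703 -0.1408]
 [ 0.      0.      0.      1.    ]]
```

```bash
python3 - <<'E'
import cv2,numpy as np
a=cv2.imread("pics/scene0.png");b=cv2.imread("pics/top0.png")
cv2.imwrite("pics/both.png",np.vstack([cv2.resize(a[100:400,140:540],(800,600))])); cv2.imwrite("pics/topz.png",cv2.resize(b[100:340,160:480],(800,600),interpolation=cv2.INTER_CUBIC))
E
```

```text
(no output)
```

View pics/both.png

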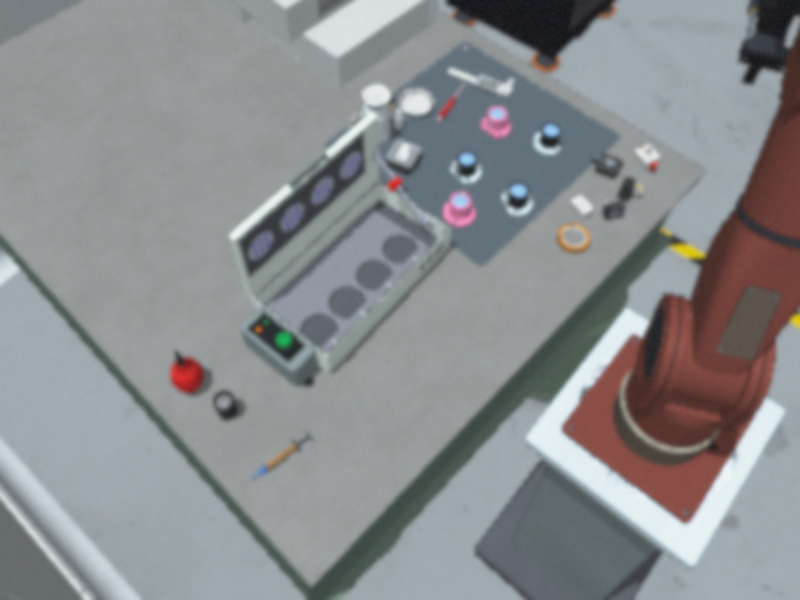

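View pics/topz.png

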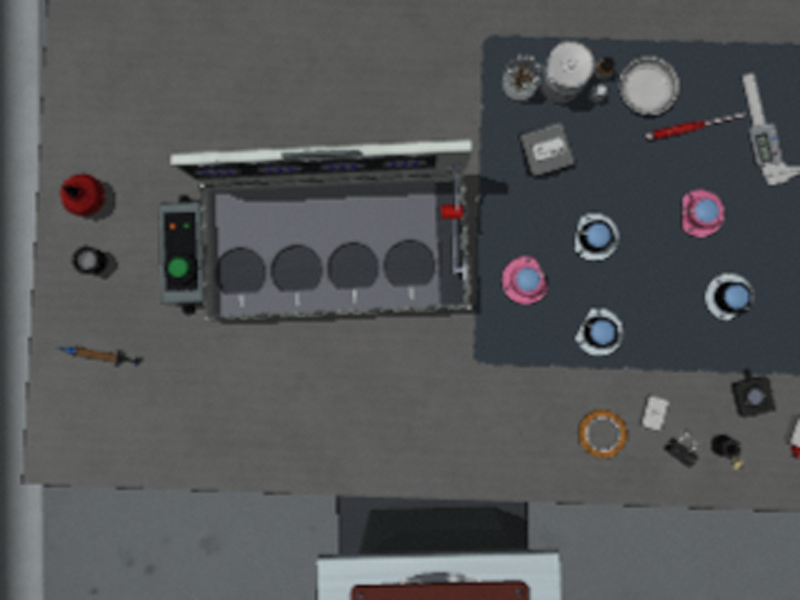

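Top view (crop px): white cells at (597,235), (601,331) and (733,296); pink look-alikes at (526,280) and (703,212), to be left alone. Nests are at about (242,268), (297,268), (353,268) and (410,264), the red knee at (452,212) and the green button at (178,267).

```bash
python3 - <<'E'
from h import *
np.set_printoptions(precision=4,suppress=True)
s=snap("top"); f=lambda x,y:(x/2.5+160,y/2.5+100)
for n,p,z in[("A",(597,235),.045),("B",(601,331),.045),("C",(733,296),.045),("P1",(526,280),.045),("P2",(703,212),.045),("n1",(242,268),.03),("n4",(410,264),.03),("btn",(178,267),.075),("knee",(452,212),.121),("frontL",(207,318),.07),("frontR",(472,308),.07),("lidL",(175,157),.25),("lidR",(470,147),.25),("blow",(82,195),.05),("loupe",(90,260),.048),("syr",(100,355),.0),("boxgrey",(547,150),.0)]:
    print(n,atz(s,f(*p),z))
E
```

```text
A [ 0.5589 -0.219   0.045 ]
B [ 0.4352 -0.219   0.045 ]
C [ 0.4751 -0.3898  0.045 ]
P1 [ 0.5036 -0.1253  0.045 ]
P2 [ 0.5845 -0.3565  0.045 ]
n1 [0.5309 0.2436 0.03  ]
n4 [0.5295 0.0236 0.03  ]
btn [0.5323 0.3188 0.075 ]
knee [ 0.5875 -0.0305  0.121 ]
frontL [0.4665 0.2838 0.07  ]
frontR [ 0.4693 -0.0534  0.07  ]
lidL [0.6481 0.2858 0.25  ]
lidR [ 0.6487 -0.049   0.25  ]
blow [0.6313 0.4474 0.05  ]
loupe [0.5464 0.4385 0.048 ]
syr [0.4224 0.4396 0.    ]
boxgrey [ 0.6779 -0.1639  0.    ]
```

apply_moves(rows=[[[0,0,-0.042],[36,39,7],1],[[0,0,-0.042],[36,39,7],1],[[0,0,-0.042],[36,39,7],1],[[0,0,-0.042],[36,39,7],1],[[0,0,-0.042],[36,39,7],1],[[0,0,-0.042],[36,39,7],1],[[0,0,-0.042],[36,39,7],1],[[0,0,-0.042],[36,39,7],1]])

```text
t: 2.5
tcp_pos: [0.5037, -0.3001, 0.301]
eef_rot: [[1.0, -0.001, 0.0], [-0.001, -1.0, -0.0], [0.0, 0.0, -1.0]]
wrist_force: [-0.1, 0.3, -0.5]
width: 1.003
grasp_force: 0.0
```

apply_moves(rows=[[[0,0,0],[0,0,0],0.65],[[0,0,0],[0,0,0],0.65]])

```text
t: 2.75
tcp_pos: [0.5024, -0.302, 0.3004]
eef_rot: [[1.0, 0.001, -0.0], [0.001, -1.0, -0.0], [-0.0, 0.0, -1.0]]
wrist_force: [0.1, -0.5, -0.2]
width: 0.85
grasp_force: 0.0
```

```bash
python3 - <<'E'
from h import *
np.set_printoptions(precision=4,suppress=True)
o=r.get_obs();print(o["t"],o["q"],o["tcp_pos"],o["eef_rot"])
s=snap("wrist","w1"); print(s["fx"])
for n,p in dict(A=(.559,-.219,.045),B=(.435,-.219,.045),C=(.475,-.39,.045),P1=(.504,-.125,.045),P2=(.585,-.357,.045)).items(): print(n,proj(s,p))
print([(round(d["conf"],2),np.round(d["location"],1).tolist()) for d in models.tip_of("cell1_mid","wrist")])
E
```

```text
2.75 [ 0.6272  0.1905 -0.1894  1.5321  0.0366  1.4227 -1.1341] [ 0.5024 -0.302   0.3004] [[ 1.      0.0009 -0.0005]
 [ 0.0009 -1.     -0.0004]
 [-0.0005  0.0004 -1.    ]]
359.51423086163527
A [243.0291 115.5088]
B [248.5835 225.1075]
C [397.905  191.5516]
P1 [161.1036 166.1364]
P2 [372.1804  90.3659]
[]
```

View pics/w1.png

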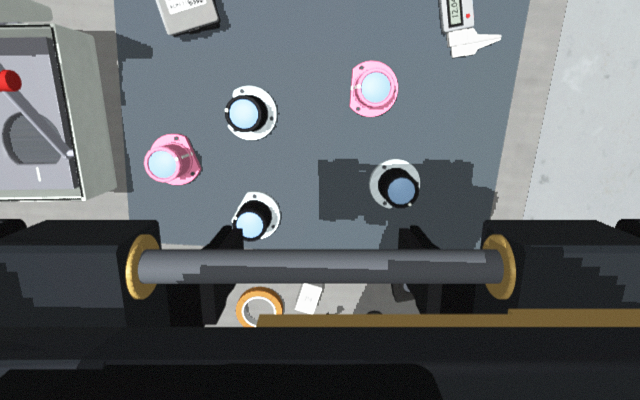

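The picture shows white cells at (245,113), (254,220) and (400,187). The pink look-alikes are at (168,160) and (375,88). Moving back for a second, clearer view.

apply_moves(rows=[[[0,0,0],[-35,10,-10],0.65],[[0,0,0],[-35,10,-10],0.65],[[0,0,0],[0,0,0],0.65],[[0,0,0],[0,0,0],0.65]])

```text
t: 3.35
tcp_pos: [0.4327, -0.2824, 0.281]
eef_rot: [[1.0, -0.001, 0.001], [-0.001, -1.0, -0.001], [0.001, 0.001, -1.0]]
wrist_force: [-0.9, 0.4, -0.4]
width: 0.656
grasp_force: 0.0
```

```bash
python3 - <<'E'
from h import *
np.set_printoptions(precision=4,suppress=True)
o=r.get_obs();print(o["t"],o["tcp_pos"])
s=snap("wrist","w2")
for q in("cell1_mid","cell3_mid","nest1","knee"):
    print(q,[(round(d["conf"],2),np.round(d["location"],1).tolist()) for d in models.tip_of(q,"wrist")],[(round(d["conf"],2),np.round(d["box"],0).tolist()) for d in models.cut_out(q,"wrist")])
out=[]
for n,p in dict(A=(.559,-.219,.02),B=(.435,-.219,.02),C=(.475,-.39,.02)).items():
    u=proj(s,p); print(n,u); x,y=[int(max(v,30)) for v in u]; out.append(cv2.resize(s["frame"][max(y-40,0):max(y-40,0)+80,x-40:x+40],(400,400),interpolation=cv2.INTER_CUBIC)[:, :])
im=np.hstack(out); cv2.imwrite("pics/w2z.png",cv2.resize(im,(798,266)))
full=cv2.resize(s["frame"][:240],(640,240)); cv2.imwrite("pics/w2c.png",np.vstack([cv2.resize(full,(798,299)),cv2.resize(im,(798,266))]))
E
```

```text
3.35 [ 0.4327 -0.2824  0.281 ]
cell1_mid [] []
cell3_mid [(0.89, [397.1, 16.4]), (0.73, [260.1, 167.4])] [(0.93, [267.0, 163.0, 52.0, 53.0]), (0.9, [396.0, 25.0, 58.0, 50.0])]
nest1 [(0.74, [12.5, 77.4])] [(0.92, [58.0, 72.0, 116.0, 140.0])]
knee [] [(0.8, [32.0, 45.0, 65.0, 90.0])]
A [259.2606  47.492 ]
B [263.9297 165.1833]
C [417.8493 128.9297]
```

View pics/w2c.png

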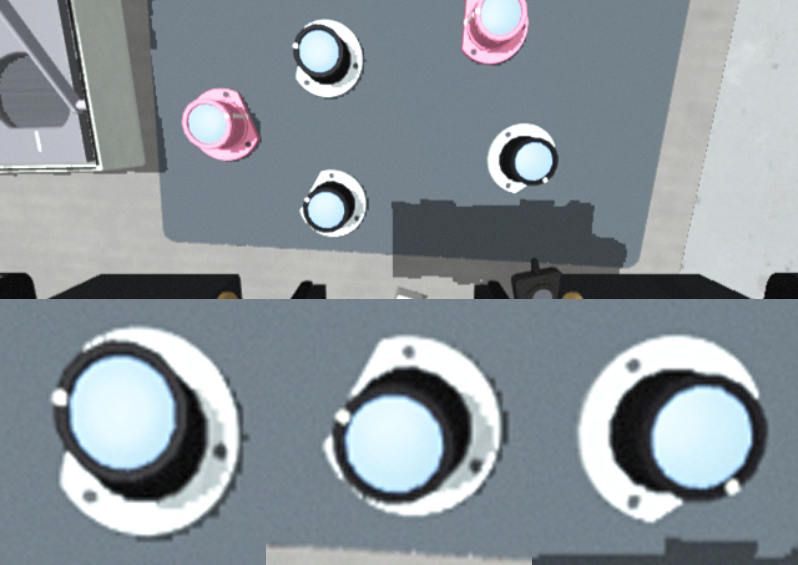

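The three white cells, named A (crop px 320,50), B (328,208) and C (530,158), fit the description: aluminium flange, black barrel, white flat mark. The two pink ones are decoys. Now I'll fit their poses.

```bash
cat > fit.py <<'E'
from h import *
from scipy.optimize import minimize
def lens(s,p):
    u=proj(s,p); hsv=cv2.cvtColor(s["frame"],cv2.COLOR_BGR2HSV)
    m=((hsv[...,0]>85)&(hsv[...,0]<120)&(hsv[...,1]>40)&(hsv[...,2]>130)).astype(np.uint8)
    n,l,st,c=cv2.connectedComponentsWithStats(m); k=[i for i in range(1,n) if st[i,4]>150]
    k=min(k,key=lambda i:np.linalg.norm(c[i]-u)); return c[k],st[k,4]
def poly(s,p):  # silhouette
    x,y,th,z0=p; a=np.linspace(0,2*np.pi,73); off=np.c_[31*np.cos(a),31*np.sin(a)]/1e3
    off[:,0]=np.maximum(off[:,0],-.023); R=np.array([[np.cos(th),-np.sin(th)],[np.sin(th),np.cos(th)]])
    f=off@R.T+[x,y]; b=np.c_[20e-3*np.cos(a)+x,20e-3*np.sin(a)+y]
    P=lambda q,z:np.array([proj(s,(*v,z+z0)) for v in q],np.float32)
    return [cv2.convexHull(np.vstack([P(f,0),P(f,.008)])),cv2.convexHull(np.vstack([P(b,.008),P(b,.045)]))]
def fit(s,xy,z0=0,mask=None):
    f=s["frame"].astype(int); hi=f.max(2); lo=f.min(2)
    if mask is None:
        m=((lo>165)|(hi<60)|((hi-lo>45)&(f[...,0]>170))).astype(np.uint8)
    else: m=mask.astype(np.uint8)
    u=np.mean(poly(s,(*xy,0,z0))[0][:,0],0).astype(int); w=50
    x0,y0=max(u[0]-w,0),max(u[1]-w,0); m=m[y0:u[1]+w,x0:u[0]+w]; mm=cv2.resize(m,None,fx=4,fy=4,interpolation=cv2.INTER_NEAREST)
    roi=np.zeros_like(mm); cv2.fillPoly(roi,[((h-[x0,y0])*4).astype(np.int32) for h in [cv2.convexHull(poly(s,(*xy,0,z0))[0])]],1); roi=cv2.dilate(roi,np.ones((81,81),np.uint8)); mm=mm*roi
    n,l,st,c=cv2.connectedComponentsWithStats(mm); 
    if n>1: mm=(l==1+np.argmax(st[1:,4])).astype(np.uint8)
    def cost(p):
        r_=np.zeros_like(mm)
        for h in poly(s,(*p,z0)): cv2.fillPoly(r_,[((h-[x0,y0])*4+1.5).astype(np.int32)],1)
        return 1-(r_&mm).sum()/max((r_|mm).sum(),1)
    best=None
    for t in np.arange(0,2*np.pi,np.pi/6):
        q=minimize(lambda v:cost((v[0]/1e3,v[1]/1e3,v[2]/10)),[xy[0]*1e3,xy[1]*1e3,t*10],method="Nelder-Mead",options=dict(initial_simplex=np.array([[0,0,0],[4,0,0],[0,4,0],[0,0,3]])+[xy[0]*1e3,xy[1]*1e3,t*10],maxiter=80))
        if best is None or q.fun<best.fun: best=q
    return best.x*[1e-3,1e-3,.1],best.fun
def mark(s,xy,z=.045):  # white dot direction on barrel top
    f=s["frame"]; a=np.arange(0,2*np.pi,np.pi/180); v=np.zeros(len(a))
    for rr in(.0195,.0205):
      for zz in (z-.003,z):
        for i,t in enumerate(a):
            px=proj(s,(xy[0]+rr*np.cos(t),xy[1]+rr*np.sin(t),zz)).astype(np.float32)
            v[i]+=float(cv2.getRectSubPix(f,(1,1),(float(px[0]),float(px[1]))).min())
    k=np.convolve(np.r_[v[-7:],v,v[:7]],np.ones(15)/15,"valid"); return a[k.argmax()],k.max()/4,np.median(k)/4
E
python3 - <<'E'
from fit import *
np.set_printoptions(precision=4,suppress=True)
s=snap("wrist"); print(r.get_obs()["tcp_pos"])
T=np.array([[1,.0009,-.0005,.5024],[.0009,-1,-.0004,-.302],[-.0005,.0004,-1,.3004],[0,0,0,1]])
s1=dict(s); s1["frame"]=cv2.imread("pics/w1.png"); s1["extrinsics"]=T@np.array(s["mount"])
for n,p in dict(A=(.559,-.219,.045),B=(.435,-.219,.045),C=(.475,-.39,.045)).items():
    l2,a2=lens(s,p);l1,a1=lens(s1,p); X=tri([(s,l2),(s1,l1)]); Y=atz(s,l2,.045)
    b,c=fit(s,Y[:2]); print(n,X,a1,a2,Y[:2],"fit",b,c,"flatdir",np.degrees(b[2]+np.pi)%360,"mark",np.degrees(mark(s,b[:2])[0]),mark(s,b[:2])[1:])
E
```

```text
[ 0.4329 -0.2814  0.2805]
A [ 0.558  -0.2224  0.0508] 317 304 [ 0.5587 -0.2222] fit [ 0.5616 -0.2191  4.4697] 0.5255261929633499 flatdir 76.095645290964 mark 315.0 (np.float64(221.93333333333334), np.float64(87.26666666666668))
B [ 0.4308 -0.2209  0.0402] 318 294 [ 0.4316 -0.2219] fit [ 0.4351 -0.2194  4.1889] 0.13689453295663068 flatdir 60.006711366779484 mark 207.0 (np.float64(223.38333333333333), np.float64(130.39166666666665))
C [ 0.4742 -0.3962  0.041 ] 544 380 [ 0.4737 -0.3969] fit [ 0.4761 -0.3941  6.8936] 0.10961090282703412 flatdir 214.97618233930496 mark 357.0 (np.float64(227.23333333333335), np.float64(78.89166666666667))
```

```bash
python3 - <<'E'
from h import *
f=cv2.imread("pics/w2.png")
# B: crop center (264,165) lens at approx; print rows across
for y,x0,x1 in((165,235,300),(45,232,295)):
    print([tuple(int(k) for k in f[y,x]) for x in range(x0,x1,3)])
E
```

```text
[(144, 132, 120), (143, 133, 121), (145, 136, 123), (50, 47, 48), (210, 173, 137), (254, 245, 218), (254, 248, 228), (254, 250, 231), (254, 250, 233), (254, 249, 230), (254, 248, 227), (254, 245, 224), (253, 242, 211), (255, 238, 197), (53, 49, 50), (20, 20, 22), (20, 19, 17), (208, 208, 195), (192, 190, 177), (255, 255, 255), (89, 82, 75), (145, 137, 123)]
[(143, 131, 120), (114, 105, 95), (66, 64, 63), (255, 248, 213), (253, 244, 218), (254, 247, 227), (254, 250, 232), (254, 251, 233), (254, 250, 233), (254, 249, 230), (254, 247, 226), (253, 242, 216), (252, 238, 205), (195, 161, 128), (68, 63, 62), (11, 13, 10), (49, 48, 43), (207, 206, 193), (239, 238, 230), (255, 255, 255), (137, 127, 113)]
```

```bash
python3 - <<'E'
t=open("fit.py").read()
t=t.replace("m=((hsv[...,0]>85)&(hsv[...,0]<120)&(hsv[...,1]>40)&(hsv[...,2]>130)).astype(np.uint8)","f=s['frame'].astype(int); m=((f[...,0]>185)&(f[...,0]-f[...,2]>17)).astype(np.uint8)")
t=t.replace("m=((lo>165)|(hi<60)|((hi-lo>45)&(f[...,0]>170))).astype(np.uint8)","m=((f[...,0]>175)|(hi<75)).astype(np.uint8)")
open("fit.py","w").write(t)
E
cat > t1.py <<'E'
from fit import *
np.set_printoptions(precision=4,suppress=True)
s=snap("wrist"); print(r.get_obs()["tcp_pos"])
T=np.array([[1,.0009,-.0005,.5024],[.0009,-1,-.0004,-.302],[-.0005,.0004,-1,.3004],[0,0,0,1]])
s1=dict(s); s1["frame"]=cv2.imread("pics/w1.png"); s1["extrinsics"]=T@np.array(s["mount"])
for n,p in dict(A=(.559,-.219,.045),B=(.435,-.219,.045),C=(.475,-.39,.045)).items():
    l2,a2=lens(s,p);l1,a1=lens(s1,p); X=tri([(s,l2),(s1,l1)]); Y=atz(s,l2,.045)
    b,c=fit(s,Y[:2]); print(n,X,a1,a2,Y[:2],"fit",b,c,"flatdir",np.degrees(b[2]+np.pi)%360,"mark",np.degrees(mark(s,b[:2])[0]),mark(s,b[:2])[1:])
E
python3 t1.py
```

```text
[ 0.4329 -0.2814  0.2805]
A [ 0.5613 -0.2196  0.0459] 662 846 [ 0.5614 -0.2194] fit [ 0.5617 -0.219   4.4754] 0.10041247172572842 flatdir 76.42292941977672 mark 338.0 (np.float64(218.45), np.float64(90.23333333333335))
B [ 0.4357 -0.2199  0.0437] 503 659 [ 0.436  -0.2199] fit [ 0.435  -0.2193  4.1915] 0.11750550852371566 flatdir 60.155567295106266 mark 183.0 (np.float64(224.21666666666667), np.float64(128.89999999999998))
C [ 0.5348 -0.2645  0.5528] 675 712 [ 0.4763 -0.3934] fit [ 0.4762 -0.3941  0.6233] 0.09141946741521889 flatdir 215.71333462763175 mark 355.0 (np.float64(229.46666666666664), np.float64(77.65833333333333))
```

apply_moves(rows=[[[0,0,0],[5,50,5],0.65],[[0,0,0],[5,50,5],0.65],[[0,0,0],[5,50,5],0.65],[[0,0,0],[0,50,5],0.65],[[0,0,0],[0,50,5],0.65],[[0,0,0],[0,50,5],0.65],[[0,0,0],[0,50,0],0.65],[[0,0,0],[0,50,0],0.65]])

```text
t: 4.9
tcp_pos: [0.4476, 0.1202, 0.3109]
eef_rot: [[1.0, 0.001, 0.001], [0.001, -1.0, -0.0], [0.001, 0.0, -1.0]]
wrist_force: [0.5, 0.7, -0.9]
width: 0.653
grasp_force: 0.0
```

apply_moves(rows=[[[0,0,0],[0,0,0],0.65],[[0,0,0],[0,0,0],0.65]])

```text
t: 5.15
tcp_pos: [0.4479, 0.1179, 0.3105]
eef_rot: [[1.0, 0.001, -0.0], [0.001, -1.0, -0.0], [-0.0, 0.0, -1.0]]
wrist_force: [0.3, -1.9, -0.2]
width: 0.649
grasp_force: 0.0
```

```bash
python3 - <<'E'
from h import *
np.set_printoptions(precision=4,suppress=True)
o=r.get_obs();print(o["t"],o["q"],o["tcp_pos"],o["eef_rot"].tolist())
s=snap("wrist","w3")
for q in("nest1","knee","start_top","lid_hinge","lid_edge","chamber"):
    print(q,[(round(d["conf"],2),np.round(d["location"],1).tolist()) for d in models.tip_of(q,"wrist")])
E
```

```text
5.15 [ 0.3014 -0.0571 -0.6179  1.7646 -0.033   1.4239 -1.881 ] [0.4479 0.1179 0.3105] [[0.9999997838379758, 0.0006539707363575092, -6.816360768099429e-05], [0.0006539416103419118, -0.9999996952521755, -0.00042644568976330535], [-6.844246991006243e-05, 0.00042640102256256306, -0.9999999067488938]]
nest1 [(0.94, [201.2, 90.3]), (0.78, [335.7, 95.2]), (0.73, [267.2, 92.8]), (0.68, [406.2, 91.1])]
knee [(0.79, [496.4, 11.5])]
start_top [(0.63, [109.2, 82.4]), (0.43, [318.4, 73.9])]
lid_hinge [(0.53, [621.8, 61.3])]
lid_edge []
chamber [(0.57, [319.5, 71.2])]
```

View pics/w3.png

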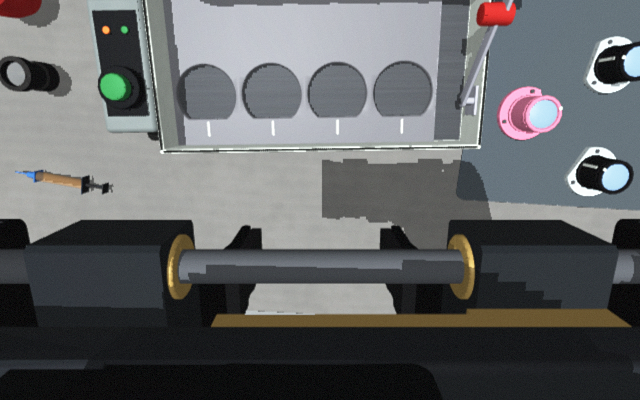

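The four nests are at (207,92), (272,91), (337,91) and (403,91), each with its flat toward the front. The knee is at (496,13) and the button at (115,86).

```bash
python3 - <<'E'
from h import *
np.set_printoptions(precision=4,suppress=True)
s=snap("wrist"); print(r.get_obs()["tcp_pos"])
g=s["frame"].max(2); print(g[90,170:240:4], g[60:130:4,207])
P=[]
a=np.linspace(0,2*np.pi,2000)
for u in((207,92),(272,91),(337,91),(403,91)):
    roi=g[u[1]-45:u[1]+45,u[0]-36:u[0]+36]; m=(roi<122).astype(np.uint8)
    m=cv2.morphologyEx(m,cv2.MORPH_OPEN,np.ones((3,3),np.uint8))
    n,l,st,c=cv2.connectedComponentsWithStats(m); k=l[45,36]; mk=(l==k).astype(np.uint8)
    ct=cv2.convexHull(max(cv2.findContours(mk,cv2.RETR_EXTERNAL,cv2.CHAIN_APPROX_NONE)[0],key=len))[:,0]+[u[0]-36,u[1]-45]
    X=np.array([atz(s,p,.03)[:2] for p in ct]); 
    print(k,st[k],"x",X[:,0].min(),X[:,0].max(),"y",X[:,1].min(),X[:,1].max(),"centre",(X[:,0].min()+.025+X[:,0].max()-.033)/2,(X[:,1].min()+X[:,1].max())/2)
for n,p,z in(("rimL",(162,151),.07),("rimR",(480,147),.07),("btn",(114,86),.075),("knee",(496,13),.121)): print(n,atz(s,p,z))
E
```

```text
[0.4479 0.1181 0.3106]
[132 102  64  59 118 123 119 123 127 127 128 124 124 127 127 126 126 204] [205 133 118 121 123 126 121 120 122 118 118 123 122 120 116 188 245 230]
0 [   0    0   72   90 4954] x 0.48091059843663386 0.5773660128358369 y 0.20344381172295067 0.2756662461773775 centre 0.5251383056362354 0.2395550289501641
0 [   0    0   72   90 6185] x 0.4819773209839952 0.5783165749797403 y 0.1322826889611162 0.2155245355604954 centre 0.5261469479818678 0.1739036122608058
0 [   0    0   72   90 5682] x 0.4818977278857493 0.5782382876730704 y 0.05793968216348047 0.14020540254552125 centre 0.5260680077794099 0.09907254235450086
1 [   6   15   59   55 2598] x 0.5044669440989286 0.5626601471925508 y -0.007301204801407057 0.05853740176134072 centre 0.5295635456457397 0.025618098479966833
rimL [0.4684 0.2857 0.07  ]
rimR [ 0.4723 -0.051   0.07  ]
btn [0.5342 0.3246 0.075 ]
knee [ 0.5901 -0.0299  0.121 ]
```

```bash
cat > nest.py <<'E'
from h import *
def nests(s,C,thr=160):
    g=cv2.GaussianBlur(s["frame"].max(2),(3,3),0); out=[]
    for c0 in C:
        u=proj(s,(*c0,.03)).astype(int); y0=max(u[1]-45,0);x0=max(u[0]-45,0)
        m=(g[y0:u[1]+45,x0:u[0]+45]<thr).astype(np.uint8); n,l=cv2.connectedComponents(m); mk=(l==l[u[1]-y0,u[0]-x0]).astype(np.uint8)
        ct=cv2.convexHull(max(cv2.findContours(mk,cv2.RETR_EXTERNAL,cv2.CHAIN_APPROX_NONE)[0],key=len))[:,0]+[x0,y0]
        X=np.array([atz(s,p,.03)[:2] for p in ct]); a,b=X.min(0),X.max(0)
        out.append((np.r_[(a[0]+.025+b[0]-.033)/2,(a[1]+b[1])/2],b-a))
    return out
E
python3 - <<'E'
from nest import *
np.set_printoptions(precision=4,suppress=True)
s=snap("wrist"); s["frame"]=cv2.imread("pics/w3.png")
for o in nests(s,[(.53,.243),(.53,.17),(.53,.097),(.53,.0256)]): print(*o)
E
```

```text
[0.5262 0.2566] [0.0963 0.0852]
[0.527  0.1737] [0.0595 0.068 ]
[0.5286 0.0992] [0.0604 0.0678]
[0.5296 0.0259] [0.0604 0.0679]
```

apply_moves(rows=[[[0,0,0.165],[14,-42,-15],0.65],[[0,0,0.165],[14,-42,-20],0.65],[[0,0,0.165],[14,-42,-20],0.65],[[0,0,0.165],[14,-42,-20],0.65],[[0,0,0.165],[14,-42,-20],0.65],[[0,0,0.165],[14,-42,-20],0.65],[[0,0,0.165],[14,-43,-20],0.65],[[0,0,0.165],[15,-42,-25],0.65]])

```text
t: 6.6
tcp_pos: [0.5614, -0.2202, 0.1502]
eef_rot: [[0.242, 0.97, 0.001], [0.97, -0.242, -0.0], [-0.0, 0.001, -1.0]]
wrist_force: [-0.6, 0.9, 0.8]
width: 0.654
grasp_force: 0.0
```

apply_moves(rows=[[[0,0,0],[0,0,0],0.65],[[0,0,0],[0,0,0],0.65]])

```text
t: 6.85
tcp_pos: [0.5608, -0.218, 0.1504]
eef_rot: [[0.249, 0.969, -0.0], [0.969, -0.249, 0.001], [0.001, -0.0, -1.0]]
wrist_force: [-0.7, 0.6, 1.1]
width: 0.645
grasp_force: 0.0
```

```bash
cat > st.py <<'E'
from h import *
np.set_printoptions(precision=4,suppress=True)
o=r.get_obs();R=o["eef_rot"];print("t",o["t"],"q",o["q"],"tcp",o["tcp_pos"],"yaw",np.degrees(np.arctan2(R[1,0],R[0,0])),"w",o["width"],o["grasp_force"])
E
python3 st.py; python3 - <<'E'
from fit import *
np.set_printoptions(precision=4,suppress=True)
s=snap("wrist","w4")
print(proj(s,(.5615,-.219,.045)))
E
```

```text
t 6.85 q [ 0.6095  0.3302 -0.3791  1.6859  0.1309  1.1512 -0.0557] tcp [ 0.5608 -0.218   0.1504] yaw 75.611181199007 w 0.6452456422346701 0.0
[321.0925 203.1114]
```

View pics/w4.png

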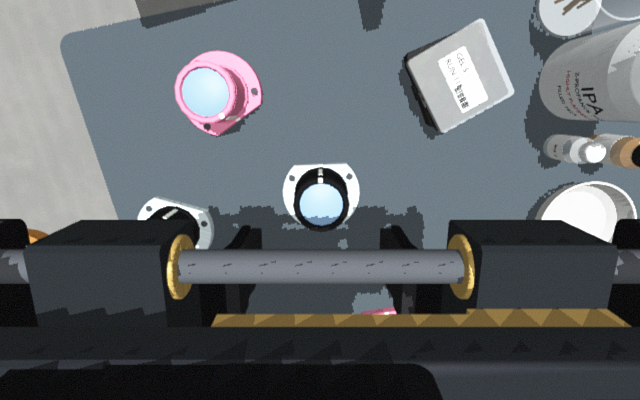

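Cell A is centred at (321,202), its flat square to the image as planned. Descending to grip it.

apply_moves(rows=[[[0,0,0],[1,-1,-40],0.65],[[0,0,0],[0,0,-40],0.65],[[0,0,0],[0,0,-25],0.65],[[0,0,0],[0,0,-12],0.65],[[0,0,0],[0,0,0],0.65],[[0,0,0],[0,0,0],0.3],[[0,0,0],[0,0,0],0.3],[[0,0,0],[0,0,0],0.3]])

```text
t: 7.9
tcp_pos: [0.5621, -0.2195, 0.0342]
eef_rot: [[0.248, 0.969, 0.001], [0.969, -0.248, -0.0], [-0.0, 0.001, -1.0]]
wrist_force: [-1.0, 0.4, 4.1]
width: 0.453
grasp_force: 30.0
```

apply_moves(rows=[[[0,0,0],[0,0,0],0.3],[[0,0,0],[0,0,0],0.3]])

```text
t: 8.15
tcp_pos: [0.5621, -0.2196, 0.0342]
eef_rot: [[0.248, 0.969, 0.001], [0.969, -0.248, -0.0], [-0.0, 0.001, -1.0]]
wrist_force: [-1.2, 1.0, 6.0]
width: 0.454
grasp_force: 30.0
```

apply_moves(rows=[[[0,0,0],[0,0,20],0.3],[[0,0,0],[0,0,50],0.3],[[0,0,0],[0,0,50],0.3],[[0,0,0],[0,0,46],0.3],[[0,0,0.166],[-5,33,0],0.3],[[0,0,0.166],[-5,36,0],0.3],[[0,0,0.166],[-5,36,0],0.3],[[0,0,0.166],[-5,36,0],0.3]])

```text
t: 9.15
tcp_pos: [0.5415, -0.0772, 0.2007]
eef_rot: [[-0.407, 0.913, 0.001], [0.913, 0.407, -0.001], [-0.001, 0.001, -1.0]]
wrist_force: [0.3, -0.2, -1.4]
width: 0.453
grasp_force: 30.0
```

apply_moves(rows=[[[0,0,0.166],[-5,36,0],0.3],[[0,0,0.166],[-5,36,0],0.3],[[0,0,0.166],[-5,36,0],0.3],[[0,0,0.166],[0,36,0],0.3],[[0,0,0.166],[0,36,0],0.3],[[0,0,0.166],[0,36,0],0.3],[[0,0,0.166],[0,36,0],0.3],[[0,0,0],[0,0,0],0.3]])

```text
t: 10.15
tcp_pos: [0.526, 0.1769, 0.2007]
eef_rot: [[-1.0, -0.012, 0.001], [-0.012, 1.0, 0.001], [-0.001, 0.001, -1.0]]
wrist_force: [-0.8, -0.0, -1.6]
width: 0.452
grasp_force: 30.0
```

apply_moves(rows=[[[0,0,0],[0,0,0],0.3]])

```text
t: 10.28
tcp_pos: [0.5269, 0.1729, 0.2001]
eef_rot: [[-1.0, -0.004, 0.0], [-0.004, 1.0, -0.001], [-0.0, -0.001, -1.0]]
wrist_force: [1.1, -0.7, -0.3]
width: 0.449
grasp_force: 30.0
```

```bash
python3 st.py; python3 - <<'E'
from fit import *
np.set_printoptions(precision=4,suppress=True)
s=snap("wrist","w5")
print(proj(s,(.527,.1735,.03)))
E
```

```text
t 10.275 q [ 0.3224  0.2663 -0.8343  1.7261  0.2085  1.2411  1.0119] tcp [0.5269 0.1729 0.2001] yaw -179.7986459451195 w 0.4489068225412646 29.999767735713924
[321.5269 182.8351]
```

View pics/w5.png

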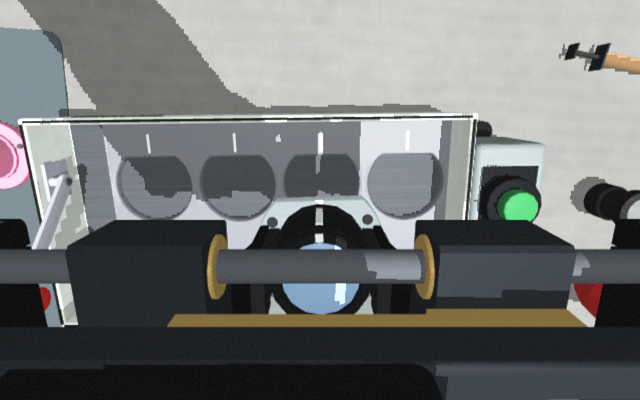

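The cell hangs centred over nest 2 (mark at 320,140), flats parallel. Lowering.

apply_moves(rows=[[[0,0,0],[0,0,-40],0.3],[[0,0,0],[0,0,-40],0.3],[[0,0,0],[0,0,-30],0.3],[[0,0,0],[0,0,-20],0.3],[[0,0,0],[0,0,0],0.3]])

```text
t: 10.95
tcp_pos: [0.5263, 0.1726, 0.0687]
eef_rot: [[-1.0, -0.004, -0.002], [-0.004, 1.0, -0.001], [0.002, -0.001, -1.0]]
wrist_force: [0.1, -0.0, -0.8]
width: 0.455
grasp_force: 30.0
```

apply_moves(rows=[[[0,0,0],[0,0,-5],0.3],[[0,0,0],[0,0,-3],0.3],[[0,0,0],[0,0,-3],0.3],[[0,0,0],[0,0,0],0.3]])

```text
t: 11.45
tcp_pos: [0.5268, 0.1735, 0.0586]
eef_rot: [[-1.0, -0.005, 0.0], [-0.005, 1.0, -0.0], [-0.0, -0.0, -1.0]]
wrist_force: [0.5, 0.2, 0.0]
width: 0.449
grasp_force: 30.0
```

apply_moves(rows=[[[0,0,0],[0,0,-2],0.3],[[0,0,0],[0,0,0],0.3],[[0,0,0],[0,0,0],0.62],[[0,0,0],[0,0,0],0.62],[[0,0,0],[0,0,0],0.62],[[0,0,0],[0,0,30],0.62],[[0,0,0],[0,0,55],0.62],[[0,0,0],[0,0,55],0.62]])

```text
t: 12.45
tcp_pos: [0.5264, 0.1736, 0.198]
eef_rot: [[-1.0, -0.005, -0.001], [-0.005, 1.0, 0.0], [0.001, 0.0, -1.0]]
wrist_force: [0.5, 0.8, -0.2]
width: 0.621
grasp_force: 0.0
```

```bash
cat > chk.py <<'E'
import sys
from fit import *
np.set_printoptions(precision=4,suppress=True)
s=snap("top"); s2=snap("scene")
N=[(.526,.2475),(.527,.1735),(.5283,.0995)]
for n in N:
    for c in(s,s2):
        try:
            l,a=lens(c,(*n,.067)); print(n,a,"lens->",atz(c,l,.067)[:2],end=" ")
        except Exception as e: print(e)
    print()
E
python3 chk.py; python3 st.py
```

```text
min() iterable argument is empty
(0.526, 0.2475) 483 lens-> [0.602  0.6222] 
min() iterable argument is empty
(0.527, 0.1735) 483 lens-> [0.602  0.6222] 
min() iterable argument is empty
(0.5283, 0.0995) 173 lens-> [ 0.1272 -0.1596] 
t 12.55 q [ 0.3268  0.2659 -0.8426  1.7227  0.2117  1.2378  1.0098] tcp [0.5294 0.1752 0.2026] yaw -179.68718126674273 w 0.6199371088939675 0.0
```

apply_moves(rows=[[[0,0,-0.175],[-7,-33,0],0.65],[[0,0,-0.175],[-8,-33,0],0.65],[[0,0,-0.175],[-8,-33,0],0.65],[[0,0,-0.175],[-8,-33,0],0.65],[[0,0,-0.175],[-8,-33,0],0.65],[[0,0,-0.175],[-8,-33,0],0.65],[[0,0,-0.175],[-8,-33,-5],0.65],[[0,0,-0.175],[-8,-33,-5],0.65]])

```text
t: 13.55
tcp_pos: [0.4634, -0.0915, 0.1863]
eef_rot: [[-0.169, 0.986, 0.0], [0.986, 0.169, -0.0], [-0.0, 0.0, -1.0]]
wrist_force: [1.1, 0.1, -0.5]
width: 0.649
grasp_force: 0.0
```

apply_moves(rows=[[[0,0,-0.175],[-8,-33,-10],0.65],[[0,0,-0.175],[-8,-33,-10],0.65],[[0,0,-0.175],[-7,-33,-10],0.65],[[0,0,-0.175],[-6,-30,-10],0.65],[[0,0,0],[0,0,0],0.65],[[0,0,0],[0,0,0],0.65]])

```text
t: 14.3
tcp_pos: [0.435, -0.2188, 0.1465]
eef_rot: [[0.498, 0.867, -0.0], [0.867, -0.498, 0.0], [0.0, -0.0, -1.0]]
wrist_force: [0.5, -0.4, 0.4]
width: 0.649
grasp_force: 0.0
```

```bash
python3 st.py; python3 - <<'E'
from fit import *
np.set_printoptions(precision=4,suppress=True)
s=snap("wrist","w6")
print(proj(s,(.4355,-.2195,.045)))
for n,p in dict(B=(.4355,-.2195,.045)).items():
    l,a=lens(s,p); print(l,a,atz(s,l,.045)); b,c=fit(s,atz(s,l,.045)[:2]); print(b,c,np.degrees(b[2]+np.pi)%360)
E
```

```text
t 14.3 q [ 0.7529  0.1067 -0.3974  1.957   0.0461  1.0868 -0.1858] tcp [ 0.435  -0.2188  0.1465] yaw 60.1038719928253 w 0.6490646812916828 0.0
[320.9072 204.1164]
[321.9445 201.6315] 1243 [ 0.437  -0.2183  0.045 ]
[ 0.4354 -0.2211  4.1903] 0.17811073887467355 60.088197725648
```

View pics/w6.png

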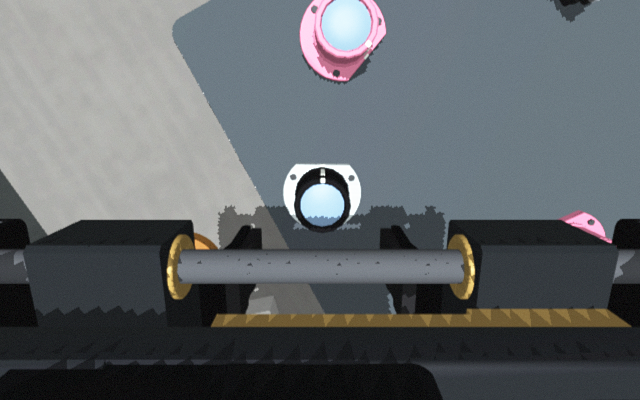

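Cell B is centred at (322,202), its flat level in the image and no look-alike under the fingers. Gripping it.

apply_moves(rows=[[[0,0,0],[1,0,-40],0.65],[[0,0,0],[0,0,-40],0.65],[[0,0,0],[0,0,-22],0.65],[[0,0,0],[0,0,-10],0.65],[[0,0,0],[0,0,0],0.65],[[0,0,0],[0,0,0],0.3],[[0,0,0],[0,0,0],0.3],[[0,0,0],[0,0,0],0.3]])

```text
t: 15.35
tcp_pos: [0.4363, -0.2197, 0.0353]
eef_rot: [[0.5, 0.866, 0.001], [0.866, -0.5, -0.001], [-0.0, 0.001, -1.0]]
wrist_force: [-0.8, 0.8, 4.4]
width: 0.452
grasp_force: 30.0
```

apply_moves(rows=[[[0,0,0],[0,0,0],0.3],[[0,0,0],[0,0,20],0.3],[[0,0,0],[0,0,50],0.3],[[0,0,0],[0,0,50],0.3],[[0,0,0],[0,0,46],0.3]])

```text
t: 15.98
tcp_pos: [0.4356, -0.2194, 0.2024]
eef_rot: [[0.5, 0.866, 0.0], [0.866, -0.5, -0.0], [-0.0, 0.0, -1.0]]
wrist_force: [1.1, -0.0, -1.6]
width: 0.451
grasp_force: 30.0
```

```bash
python3 st.py
```

```text
t 15.975 q [ 0.7659  0.0545 -0.4009  1.8883  0.0229  1.2028 -0.1667] tcp [ 0.4356 -0.2194  0.2024] yaw 59.97733692967593 w 0.4511501821744463 30.00011724885553
```

apply_moves(rows=[[[0,0,0.175],[7,26,0],0.3],[[0,0,0.175],[7,26,0],0.3],[[0,0,0.175],[7,26,0],0.3],[[0,0,0.175],[7,26,0],0.3],[[0,0,0.175],[8,27,0],0.3],[[0,0,0.175],[8,27,0],0.3],[[0,0,0.175],[8,27,0],0.3],[[0,0,0.175],[8,27,0],0.3]])

```text
t: 16.98
tcp_pos: [0.4958, -0.0066, 0.2005]
eef_rot: [[-0.772, 0.636, -0.0], [0.636, 0.772, -0.0], [-0.0, -0.0, -1.0]]
wrist_force: [0.5, 0.1, -1.4]
width: 0.448
grasp_force: 30.0
```

apply_moves(rows=[[[0,0,0.175],[8,27,0],0.3],[[0,0,0.175],[8,27,0],0.3],[[0,0,0.175],[8,27,0],0.3],[[0,0,0.175],[8,26,0],0.3],[[0,0,0],[0,0,0],0.3],[[0,0,0],[0,0,0],0.3]])

```text
t: 17.73
tcp_pos: [0.5276, 0.0988, 0.2003]
eef_rot: [[-1.0, -0.003, -0.001], [-0.003, 1.0, -0.0], [0.001, -0.0, -1.0]]
wrist_force: [-1.1, -0.7, -2.1]
width: 0.454
grasp_force: 30.0
```

```bash
python3 st.py; python3 - <<'E'
from nest import *
np.set_printoptions(precision=4,suppress=True)
s=snap("wrist","w7"); print(proj(s,(.5283,.0995,.03)))
f=s["frame"][100:240,80:560]; cv2.imwrite("pics/w7c.png",cv2.resize(f,(800,233),interpolation=cv2.INTER_CUBIC))
E
```

```text
t 17.725 q [ 0.4318  0.2127 -0.7848  1.7675  0.1594  1.2272  1.1777] tcp [0.5276 0.0988 0.2003] yaw -179.84667286493615 w 0.4543244233320306 29.999840883538127
[321.5204 183.6624]
```

View pics/w7c.png

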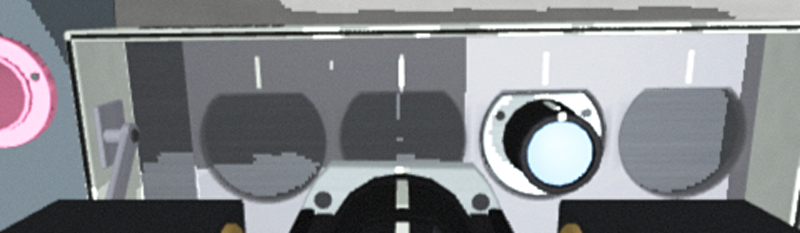

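Cell A sits inside the nest 2 pocket (crop px 545,145) and cell B is over nest 3 (mark 401,72). Lowering.

apply_moves(rows=[[[0,0,0],[1,0,-40],0.3],[[0,0,0],[0,0,-40],0.3],[[0,0,0],[0,0,-30],0.3],[[0,0,0],[0,0,-20],0.3],[[0,0,0],[0,0,0],0.3],[[0,0,0],[0,0,-5],0.3],[[0,0,0],[0,0,-4],0.3],[[0,0,0],[0,0,0],0.3]])

```text
t: 18.77
tcp_pos: [0.5289, 0.0995, 0.0618]
eef_rot: [[-1.0, -0.005, 0.0], [-0.005, 1.0, -0.0], [-0.0, -0.0, -1.0]]
wrist_force: [-0.6, 0.0, -0.6]
width: 0.451
grasp_force: 30.0
```

apply_moves(rows=[[[0,0,0],[0,0,-3],0.3],[[0,0,0],[0,0,0],0.3]])

```text
t: 19.02
tcp_pos: [0.5287, 0.0995, 0.0585]
eef_rot: [[-1.0, -0.005, -0.0], [-0.005, 1.0, -0.0], [0.0, -0.0, -1.0]]
wrist_force: [0.3, 0.2, -1.6]
width: 0.45
grasp_force: 30.0
```

apply_moves(rows=[[[0,0,0],[0,0,-1],0.3],[[0,0,0],[0,0,0],0.62],[[0,0,0],[0,0,0],0.62],[[0,0,0],[0,0,0],0.62],[[0,0,0],[0,0,30],0.62],[[0,0,0],[0,0,55],0.62],[[0,0,0],[0,0,55],0.62],[[0,0,0],[0,0,0],0.65]])

```text
t: 20.02
tcp_pos: [0.531, 0.1004, 0.2021]
eef_rot: [[-1.0, -0.005, 0.007], [-0.005, 1.0, 0.0], [-0.007, 0.0, -1.0]]
wrist_force: [-0.1, -0.6, -0.5]
width: 0.642
grasp_force: 0.0
```

apply_moves(rows=[[[0,0,0.022],[-6,-60,0],0.65],[[0,0,0.022],[-6,-60,0],0.65],[[0,0,0.022],[-6,-60,0],0.65],[[0,0,0.022],[-6,-60,0],0.65],[[0,0,0.022],[-6,-60,0],0.65],[[0,0,0.022],[-6,-60,-10],0.65],[[0,0,0.022],[-8,-60,-10],0.65],[[0,0,0.022],[-8,-50,-10],0.65]])

```text
t: 21.02
tcp_pos: [0.4756, -0.3728, 0.1663]
eef_rot: [[-0.984, -0.18, -0.001], [-0.18, 0.984, 0.0], [0.001, 0.0, -1.0]]
wrist_force: [0.6, -0.4, -0.0]
width: 0.651
grasp_force: 0.0
```

apply_moves(rows=[[[0,0,0],[0,-23,-20],0.65],[[0,0,0],[0,0,0],0.65],[[0,0,0],[0,0,0],0.65]])

```text
t: 21.4
tcp_pos: [0.4773, -0.3921, 0.1475]
eef_rot: [[-0.983, -0.181, 0.0], [-0.181, 0.983, 0.001], [-0.0, 0.001, -1.0]]
wrist_force: [0.7, 0.2, -0.0]
width: 0.65
grasp_force: 0.0
```

```bash
python3 st.py; python3 - <<'E'
from fit import *
np.set_printoptions(precision=4,suppress=True)
s=snap("wrist","w8")
p=(.4762,-.394,.045); print(proj(s,p))
l,a=lens(s,p); print(l,a,atz(s,l,.045)); b,c=fit(s,atz(s,l,.045)[:2]); print(b,c,np.degrees(b[2]+np.pi)%360)
E
```

```text
t 21.4 q [ 1.006   0.3799 -0.4874  1.6439  0.1893  1.1655  2.2264] tcp [ 0.4773 -0.3921  0.1475] yaw -169.5433725317253 w 0.6503110370132384 0.0
[318.3799 200.5695]
[319.241  200.8401] 1382 [ 0.4763 -0.3934  0.045 ]
[ 0.4776 -0.3929  6.8628] 0.1039089559623948 213.20867939708523
```

View pics/w8.png

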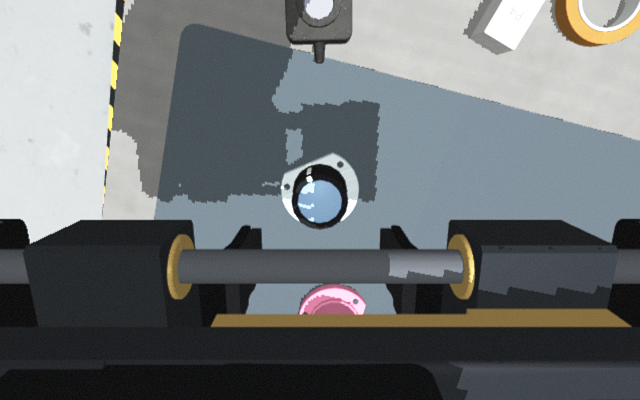

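Cell C is at (319,201) with its flat toward the upper left; the pink one behind it at (333,300) is clear of the fingers. Gripping.

apply_moves(rows=[[[0,0,0],[-1,-1,-40],0.65],[[0,0,0],[0,0,-40],0.65],[[0,0,0],[0,0,-22],0.65],[[0,0,0],[0,0,-11],0.65],[[0,0,0],[0,0,0],0.65],[[0,0,0],[0,0,0],0.3],[[0,0,0],[0,0,0],0.3],[[0,0,0],[0,0,0],0.3]])

```text
t: 22.45
tcp_pos: [0.4762, -0.3945, 0.0355]
eef_rot: [[-0.984, -0.18, 0.001], [-0.18, 0.984, -0.001], [-0.001, -0.001, -1.0]]
wrist_force: [-0.4, 1.5, 5.0]
width: 0.455
grasp_force: 30.0
```

apply_moves(rows=[[[0,0,0],[0,0,0],0.3],[[0,0,0],[0,0,20],0.3],[[0,0,0],[0,0,50],0.3],[[0,0,0],[0,0,50],0.3],[[0,0,0],[0,0,46],0.3]])

```text
t: 23.08
tcp_pos: [0.4758, -0.3944, 0.2037]
eef_rot: [[-0.984, -0.18, 0.001], [-0.18, 0.984, -0.001], [-0.001, -0.001, -1.0]]
wrist_force: [-0.9, -0.9, -1.4]
width: 0.452
grasp_force: 30.0
```

```bash
python3 st.py
```

```text
t 23.075 q [ 1.0179  0.335  -0.4959  1.581   0.1651  1.266   2.2479] tcp [ 0.4758 -0.3944  0.2037] yaw -169.61138272029186 w 0.4518800692697615 30.00006940215826
```

apply_moves(rows=[[[0,0,-0.05],[4,53,0],0.3],[[0,0,-0.05],[4,53,0],0.3],[[0,0,-0.05],[4,53,0],0.3],[[0,0,-0.05],[4,53,0],0.3],[[0,0,-0.05],[4,54,0],0.3],[[0,0,-0.05],[4,54,0],0.3],[[0,0,-0.05],[4,54,0],0.3],[[0,0,-0.05],[4,54,0],0.3]])

```text
t: 24.08
tcp_pos: [0.5077, 0.0352, 0.2018]
eef_rot: [[-0.976, 0.219, 0.002], [0.219, 0.976, -0.001], [-0.002, -0.001, -1.0]]
wrist_force: [0.2, -0.3, -1.9]
width: 0.451
grasp_force: 30.0
```

apply_moves(rows=[[[0,0,-0.05],[4,54,0],0.3],[[0,0,-0.05],[5,54,0],0.3],[[0,0,-0.05],[5,54,0],0.3],[[0,0,-0.045],[4,52,0],0.3],[[0,0,0],[0,0,0],0.3],[[0,0,0],[0,0,0],0.3]])

```text
t: 24.82
tcp_pos: [0.5258, 0.2472, 0.2011]
eef_rot: [[-0.916, 0.402, 0.0], [0.402, 0.916, -0.001], [-0.001, -0.0, -1.0]]
wrist_force: [-0.3, -0.1, -2.4]
width: 0.451
grasp_force: 30.0
```

```bash
python3 st.py; python3 - <<'E'
from nest import *
np.set_printoptions(precision=4,suppress=True)
s=snap("wrist","w9"); print(proj(s,(.526,.2475,.03)))
f=s["frame"][60:300,60:460]; cv2.imwrite("pics/w9c.png",cv2.resize(f,(800,480),interpolation=cv2.INTER_CUBIC))
E
```

```text
t 24.825 q [ 0.1727  0.3289 -0.8344  1.662   0.2545  1.264   0.4448] tcp [0.5258 0.2472 0.2011] yaw 156.32368014890125 w 0.45121506226152525 29.99962150119245
[320.9202 182.5039]
```

View pics/w9c.png

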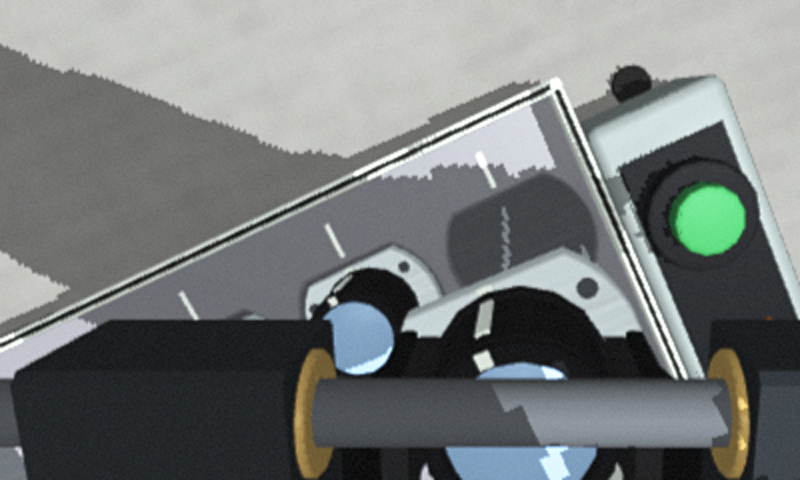

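Cell C's flat is parallel to the front rim, over nest 1 (510,240). Lowering.

apply_moves(rows=[[[0,0,0],[0,0,-40],0.3],[[0,0,0],[0,0,-40],0.3],[[0,0,0],[0,0,-30],0.3],[[0,0,0],[0,0,-20],0.3],[[0,0,0],[0,0,0],0.3],[[0,0,0],[0,0,-5],0.3],[[0,0,0],[0,0,-4],0.3],[[0,0,0],[0,0,0],0.3]])

```text
t: 25.88
tcp_pos: [0.5259, 0.2476, 0.0618]
eef_rot: [[-0.916, 0.402, 0.0], [0.402, 0.916, -0.0], [-0.0, 0.0, -1.0]]
wrist_force: [-0.6, -0.4, -1.2]
width: 0.45
grasp_force: 30.0
```

apply_moves(rows=[[[0,0,0],[0,0,-3],0.3],[[0,0,0],[0,0,-1],0.3],[[0,0,0],[0,0,0],0.3]])

```text
t: 26.25
tcp_pos: [0.5258, 0.2475, 0.0575]
eef_rot: [[-0.916, 0.402, -0.0], [0.402, 0.916, -0.0], [0.0, -0.0, -1.0]]
wrist_force: [-0.7, 0.7, -1.5]
width: 0.45
grasp_force: 30.0
```

apply_moves(rows=[[[0,0,0],[0,0,0],0.62],[[0,0,0],[0,0,0],0.62],[[0,0,0],[0,0,0],0.62],[[0,0,0],[0,0,30],0.62],[[0,0,0],[0,0,55],0.62],[[0,0,0],[0,0,55],0.62],[[0,0,0.138],[0,-25,40],0.3],[[0,0,0.138],[0,-25,40],0.0]])

```text
t: 27.25
tcp_pos: [0.5257, 0.1973, 0.2793]
eef_rot: [[-0.991, 0.132, 0.001], [0.132, 0.991, 0.0], [-0.001, 0.0, -1.0]]
wrist_force: [0.6, -0.7, -0.7]
width: 0.478
grasp_force: 0.0
```

apply_moves(rows=[[[0,0,0.138],[7,-35,30],0.0],[[0,0,0],[7,-35,20],0.0],[[0,0,0],[6,-30,0],0.0],[[0,0,0],[0,0,0],0.0],[[0,0,0],[0,0,0],0.0]])

```text
t: 27.88
tcp_pos: [0.5455, 0.0984, 0.3276]
eef_rot: [[-1.0, -0.001, 0.0], [-0.001, 1.0, 0.0], [-0.0, 0.0, -1.0]]
wrist_force: [0.2, -0.1, -0.2]
width: 0.013
grasp_force: 0.0
```

```bash
python3 st.py; python3 - <<'E'
from fit import *
np.set_printoptions(precision=4,suppress=True)
s=snap("wrist","w10")
for n in((.526,.2475),(.527,.1735),(.5283,.0995),(.5293,.0257)):
    l,a=lens(s,(*n,.067)); print(n,proj(s,(*n,.067)),l,a,atz(s,l,.067)[:2])
print("knee",proj(s,(.59,-.03,.121)),[(round(d["conf"],2),np.round(d["location"],1).tolist()) for d in models.tip_of("knee","wrist")])
E
```

```text
t 27.875 q [ 0.4951  0.1928 -0.8638  1.5342  0.1465  1.482   1.1991] tcp [0.5455 0.0984 0.3276] yaw -179.95172946743872 w 0.013415533682668958 0.0
(0.526, 0.2475) [454.3311 149.0319] [453.8202 148.7176] 595 [0.5257 0.2469]
(0.527, 0.1735) [387.8881 149.9246] [387.4588 149.7008] 595 [0.5268 0.173 ]
(0.5283, 0.0995) [321.5097 151.0855] [323.4021 147.5315] 286 [0.5243 0.1016]
(0.5293, 0.0257) [255.3876 151.9761] [323.4021 147.5315] 286 [0.5243 0.1016]
knee [193.5322 218.4995] [(0.96, [196.7, 217.2]), (0.49, [580.0, 220.8])]
```

View pics/w10.png

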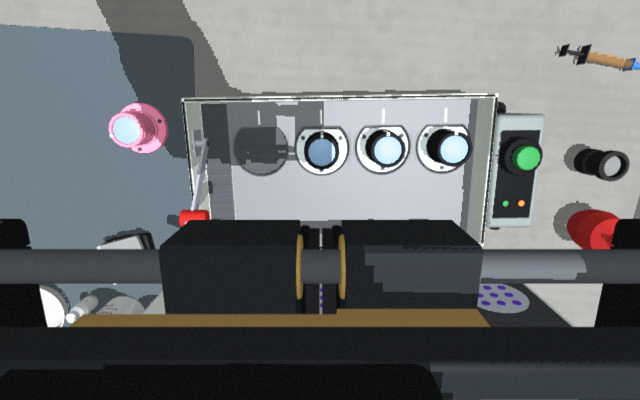

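All three cells sit flat in nests 3, 2 and 1 (lenses at 322/388/454, row 150, on the predicted pixels). The red knee is at (196,216). Next, tilting and approaching the knee with closed fingers.

apply_moves(rows=[[[0,-0.1,0],[3,-24,-10],0.0],[[0,-0.1,0],[3,-26,-10],0.0],[[0,-0.1,0],[3,-26,-10],0.0],[[0,-0.1,0],[3,-26,-10],0.0],[[0,-0.1,0],[3,-26,-10],0.0],[[0,0,0],[0,0,-40],0.0],[[0,0,0],[3,0,-40],0.0],[[0,0,0],[0,0,-20],0.0]])

```text
t: 28.98
tcp_pos: [0.5627, -0.029, 0.1753]
eef_rot: [[-0.879, -0.002, 0.477], [-0.002, 1.0, 0.002], [-0.477, 0.0, -0.879]]
wrist_force: [0.5, -0.2, -0.2]
width: 0.004
grasp_force: 0.0
```

apply_moves(rows=[[[0,0,0],[0,0,-15],0.0],[[0,0,0],[0,0,0],0.0],[[0,0,0],[0,0,0],0.0]])

```text
t: 29.35
tcp_pos: [0.5644, -0.0302, 0.1635]
eef_rot: [[-0.877, -0.0, 0.481], [-0.001, 1.0, 0.0], [-0.481, -0.0, -0.877]]
wrist_force: [0.5, -0.1, 1.8]
width: 0.008
grasp_force: 0.0
```

```bash
python3 st.py; python3 - <<'E'
from fit import *
np.set_printoptions(precision=4,suppress=True)
s0=snap("wrist"); w3=dict(s0); T=np.eye(4); T[:3,:3]=np.diag([1,-1,-1]); T[:3,3]=(.4479,.1179,.3105); w3["extrinsics"]=T@np.array(s0["mount"])
w10=dict(s0); T=np.eye(4); T[:3,:3]=np.diag([-1,1,-1]); T[:3,3]=(.5455,.0984,.3276); w10["extrinsics"]=T@np.array(s0["mount"])
def red(f):
    f=f.astype(int); m=((f[...,2]>150)&(f[...,1]<70)&(f[...,0]<70)).astype(np.uint8); n,l,st,c=cv2.connectedComponentsWithStats(m); return [(c[i],st[i]) for i in range(1,n) if st[i,4]>40]
a=red(cv2.imread("pics/w3.png")); b=red(cv2.imread("pics/w10.png")); print(a,b)
t=snap("top","t2"); sc=snap("scene","s2"); print("top",red(t["frame"]),"scene",red(sc["frame"]))
for n,w,p in(("w3",w3,(496,12.5)),("w10",w10,(196,216))): print(n,atz(w,p,.121))
f1=cv2.resize(t["frame"][140:250,220:380],(800,550),interpolation=cv2.INTER_CUBIC); cv2.imwrite("pics/t2c.png",f1)
print("tip px",proj(t,(.574,-.03,.139)))
E
```

```text
t 29.35 q [ 0.7482 -0.0475 -0.7518  2.1581 -0.0546  0.5174  1.6005] tcp [ 0.5644 -0.0302  0.1635] yaw -179.96481868559272 w 0.008353344668334893 0.0
[(array([497.6065,  12.7801]), array([482,   2,  34,  22, 582], dtype=int32))] [(array([191.164, 215.744]), array([179, 211,  27,  16, 250], dtype=int32)), (array([602.4697, 233.1633]), array([590, 214,  29,  35, 545], dtype=int32))]
top [] scene [(array([232.4921, 287.9841]), array([227, 281,  12,  14, 126], dtype=int32))]
w3 [ 0.5895 -0.0292  0.121 ]
w10 [ 0.5873 -0.0274  0.121 ]
tip px [340.9669 188.6718]
```

apply_moves(rows=[[[0,0,0],[4,-6,0],0.0],[[0,0,0],[4,-6,0],0.0],[[0,0,0],[0,0,0],0.0]])

```text
t: 29.88
tcp_pos: [0.5721, -0.0433, 0.1626]
eef_rot: [[-0.878, 0.001, 0.479], [0.001, 1.0, -0.0], [-0.479, 0.0, -0.878]]
wrist_force: [-0.2, -0.5, 0.2]
width: 0.008
grasp_force: 0.0
```

apply_moves(rows=[[[0,0,0],[4,-4,-6],0.0]])

```text
t: 30.0
tcp_pos: [0.5761, -0.0465, 0.1567]
eef_rot: [[-0.877, -0.0, 0.48], [-0.001, 1.0, -0.0], [-0.48, -0.0, -0.877]]
wrist_force: [1.1, -0.7, 0.6]
width: 0.004
grasp_force: 0.0
```

I put the down-shift in the y slot; nothing was touched. Correcting it.

apply_moves(rows=[[[0,0,0],[-4,0,6],0.0],[[0,0,0],[0,16,0],0.0],[[0,0,0],[0,0,0],0.0],[[0,0,0],[0,0,-6],0.0],[[0,0,0],[1,0,-4],0.0]])

```text
t: 30.62
tcp_pos: [0.5725, -0.0311, 0.1519]
eef_rot: [[-0.878, 0.001, 0.479], [0.0, 1.0, -0.0], [-0.479, -0.0, -0.878]]
wrist_force: [-0.4, -1.1, -0.4]
width: 0.002
grasp_force: 0.0
```

apply_moves(rows=[[[0,0,0],[3,0,-4],0.0],[[0,0,0],[3,0,-4],0.0]])

```text
t: 30.88
tcp_pos: [0.5791, -0.0308, 0.1443]
eef_rot: [[-0.878, 0.0, 0.479], [0.0, 1.0, -0.0], [-0.479, -0.0, -0.878]]
wrist_force: [-0.3, -0.9, 2.3]
width: 0.004
grasp_force: 1.1
```

apply_moves(rows=[[[0,0,0],[3,0,-4],0.0],[[0,0,0],[0,0,0],0.0]])

```text
t: 31.12
tcp_pos: [0.5815, -0.0306, 0.1398]
eef_rot: [[-0.878, -0.0, 0.478], [0.0, 1.0, 0.0], [-0.478, 0.0, -0.878]]
wrist_force: [-1.7, -0.8, 0.3]
width: 0.007
grasp_force: 0.9
```

apply_moves(rows=[[[0,0,0],[3,0,-4],0.0],[[0,0,0],[3,0,-4],0.0]])

```text
t: 31.38
tcp_pos: [0.5855, -0.0308, 0.1307]
eef_rot: [[-0.88, 0.0, 0.475], [0.0, 1.0, -0.001], [-0.475, -0.001, -0.88]]
wrist_force: [-18.8, -1.4, 7.7]
width: 0.005
grasp_force: 10.3
```

apply_moves(rows=[[[0,0,0],[2,0,-4],0.0],[[0,0,0],[2,0,-4],0.0],[[0,0,0],[0,0,0],0.0]])

```text
t: 31.75
tcp_pos: [0.5865, -0.0309, 0.1203]
eef_rot: [[-0.883, 0.001, 0.469], [0.0, 1.0, -0.001], [-0.469, -0.001, -0.883]]
wrist_force: [-25.3, -0.2, 8.4]
width: 0.007
grasp_force: 15.1
```

```bash
python3 st.py; python3 - <<'E'
from fit import *
t=snap("top","t3"); sc=snap("scene","s3")
b=cv2.imread("pics/t2.png")
print([ (q,[(round(d["conf"],2),np.round(d["location"],1).tolist()) for d in models.tip_of(q,"top")]) for q in("knee","lid_edge")])
f=lambda g,a:cv2.resize(g[a[0]:a[1],a[2]:a[3]],(400,300),interpolation=cv2.INTER_CUBIC)
s2=cv2.imread("pics/s2.png")
cv2.imwrite("pics/k.png",np.vstack([np.hstack([f(b,(140,230,270,390)),f(t["frame"],(140,230,270,390))]),np.hstack([f(s2,(150,285,240,420)),f(sc["frame"],(150,285,240,420))])]))
E
```

```text
t 31.75 q [ 0.7034  0.0944 -0.7522  2.1454  0.1867  0.4448  1.3909] tcp [ 0.5865 -0.0309  0.1203] yaw 179.99025489198345 w 0.006851129988044801 15.132339829578996
[('knee', [(0.49, [341.3, 178.2])]), ('lid_edge', [])]
```

View pics/k.png

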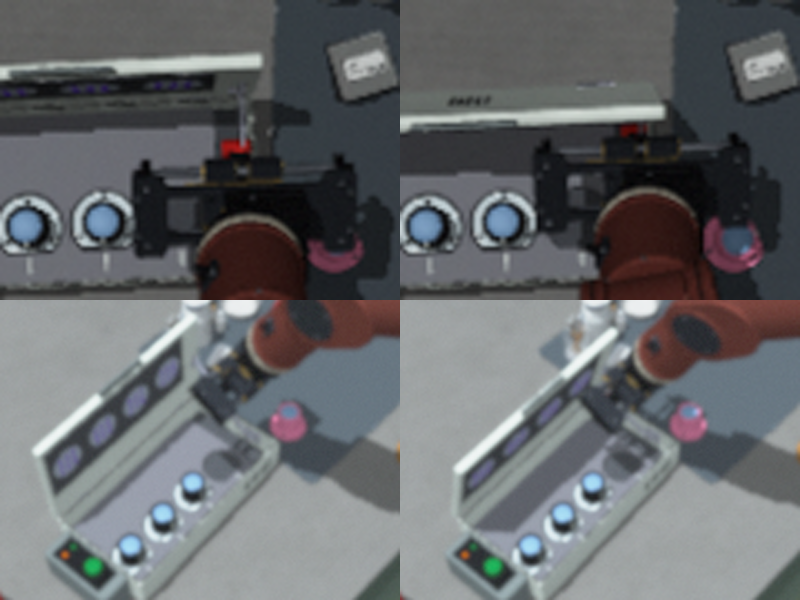

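The stay is broken and the lid has come down part of the way (top crop: edge moved from row 65 to 120). There is 25 N back on the tool, so I'm backing off toward -x.

apply_moves(rows=[[[0,0,0],[-10,0,6],0.0],[[0,0,0],[-20,0,10],0.0],[[0,0,0],[-30,0,20],0.0],[[0,0,0],[-40,0,40],0.0],[[0,0,0],[-20,0,50],0.0],[[0,0,0],[0,0,50],0.0],[[0,0.1,0],[0,0,40],0.0],[[0,0.1,0],[0,0,30],0.0]])

```text
t: 32.95
tcp_pos: [0.4801, -0.0288, 0.3552]
eef_rot: [[-0.955, -0.004, 0.295], [-0.005, 1.0, -0.003], [-0.295, -0.004, -0.955]]
wrist_force: [0.4, 0.0, -0.3]
width: 0.007
grasp_force: 0.0
```

apply_moves(rows=[[[0,0.1,0],[0,10,0],0.0],[[0,0.1,0],[0,10,0],0.0],[[0,0.1,0],[0,10,0],0.0],[[0,0,0],[0,0,0],0.0]])

```text
t: 33.45
tcp_pos: [0.4809, 0.0012, 0.3518]
eef_rot: [[-1.0, -0.006, -0.001], [-0.006, 1.0, -0.001], [0.001, -0.001, -1.0]]
wrist_force: [0.3, 0.4, -0.0]
width: 0.006
grasp_force: 0.0
```

```bash
python3 st.py; python3 - <<'E'
from fit import *
np.set_printoptions(precision=4,suppress=True)
t=snap("top","t4"); L=[("top",t,[(d["conf"],d["location"]) for d in models.tip_of("lid_edge","top")])]
s=snap("scene","s4"); L.append(("scene",s,[(d["conf"],d["location"]) for d in models.tip_of("lid_edge","scene")]))
for n,c,o in L:
    print(n,o)
    for a in np.arange(0,.9,.1):
        print(round(a,1),proj(c,(.647+.014*np.cos(a)-.179*np.sin(a),.12,.07+.179*np.cos(a)+.014*np.sin(a))),end=" ")
    print()
f=lambda g,a,z:cv2.resize(g[a[0]:a[1],a[2]:a[3]],z,interpolation=cv2.INTER_CUBIC)
cv2.imwrite("pics/k4.png",np.vstack([f(t["frame"],(140,240,220,380),(480,300)),f(s["frame"],(160,285,240,440),(480,300))]))
E
```

```text
t 33.45 q [ 0.4364 -0.0266 -0.5137  1.6589 -0.0126  1.5071  1.5   ] tcp [0.4809 0.0012 0.3518] yaw -179.6773715919167 w 0.005962478378953487 0.0
top [(0.93, [286.0, 173.6]), (0.18, [295.3, 199.0])]
0.0 [288.2238 156.4616] 0.1 [288.3689 162.7114] 0.2 [288.5635 169.0429] 0.3 [288.805  175.3683] 0.4 [289.0897 181.6   ] 0.5 [289.4134 187.6532] 0.6 [289.7713 193.4476] 0.7 [290.1581 198.9093] 0.8 [290.5681 203.972 ] 
scene [(0.86, [299.8, 193.3])]
0.0 [290.8466 184.0243] 0.1 [294.707  186.6355] 0.2 [298.6497 189.6185] 0.3 [302.6225 192.9385] 0.4 [306.5714 196.5537] 0.5 [310.4419 200.4167] 0.6 [314.1804 204.4752] 0.7 [317.7353 208.6731] 0.8 [321.0585 212.9522]
```

View pics/k4.png

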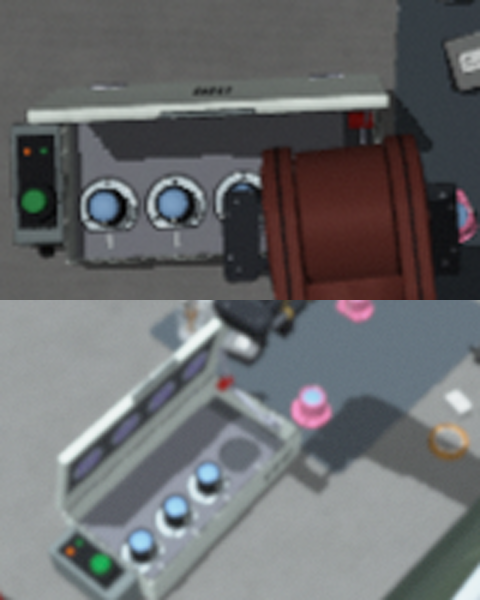

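Lid angle is about 0.28 rad (both cameras), the stay is clearly folded and the cells are still in place. Going behind the lid with closed fingers.

apply_moves(rows=[[[0,0,0],[45,30,0],0.0],[[0,0,0],[45,30,0],0.0],[[0,0,0],[45,30,0],0.0],[[0,0,0],[45,29,0],0.0],[[0,0,0],[0,0,0],0.0],[[0,0,0],[0,0,-40],0.0],[[0,0,0],[0,0,-40],0.0],[[0,0,0],[0,0,-30],0.0]])

```text
t: 34.65
tcp_pos: [0.6589, 0.1178, 0.242]
eef_rot: [[-1.0, -0.003, 0.001], [-0.003, 1.0, -0.004], [-0.001, -0.004, -1.0]]
wrist_force: [-0.2, -0.2, 0.4]
width: 0.008
grasp_force: 0.0
```

apply_moves(rows=[[[0,0,0],[-10,0,0],0.0],[[0,0,0],[-10,0,0],0.0],[[0,0,0],[-10,0,0],0.0],[[0,0,0],[-8,0,-2],0.0]])

```text
t: 35.15
tcp_pos: [0.6225, 0.1195, 0.2428]
eef_rot: [[-1.0, -0.003, 0.005], [-0.003, 1.0, -0.002], [-0.005, -0.002, -1.0]]
wrist_force: [4.6, -0.5, 4.8]
width: 0.004
grasp_force: 2.4
```

apply_moves(rows=[[[0,0,0],[-10,0,-3],0.0],[[0,0,0],[-10,0,-4],0.0],[[0,0,0],[-10,0,-5],0.0],[[0,0,0],[-10,0,-5],0.0]])

```text
t: 35.65
tcp_pos: [0.582, 0.1193, 0.2246]
eef_rot: [[-1.0, -0.003, 0.002], [-0.003, 1.0, -0.002], [-0.002, -0.002, -1.0]]
wrist_force: [1.9, -0.6, 4.1]
width: 0.005
grasp_force: 2.1
```

apply_moves(rows=[[[0,0,0],[-10,0,-6],0.0],[[0,0,0],[-9,0,-7],0.0],[[0,0,0],[-9,0,-8],0.0],[[0,0,0],[-8,0,-8],0.0]])

```text
t: 36.15
tcp_pos: [0.545, 0.1193, 0.194]
eef_rot: [[-1.0, -0.004, -0.001], [-0.004, 1.0, -0.002], [0.001, -0.002, -1.0]]
wrist_force: [0.2, -1.6, 4.2]
width: 0.005
grasp_force: 1.7
```

apply_moves(rows=[[[0,0,0],[-8,0,-9],0.0],[[0,0,0],[-6,0,-10],0.0],[[0,0,0],[-6,0,-10],0.0],[[0,0,0],[-5,0,-10],0.0]])

```text
t: 36.65
tcp_pos: [0.5201, 0.1194, 0.1546]
eef_rot: [[-1.0, -0.004, -0.001], [-0.004, 1.0, -0.002], [0.001, -0.002, -1.0]]
wrist_force: [0.2, -0.4, 3.3]
width: 0.006
grasp_force: 1.4
```

apply_moves(rows=[[[0,0,0],[-4,0,-10],0.0],[[0,0,0],[-4,0,-10],0.0],[[0,0,0],[-2,0,-10],0.0],[[0,0,0],[-1,0,-7],0.0],[[0,0,0],[-1,0,-5],0.0]])

```text
t: 37.28
tcp_pos: [0.5086, 0.1194, 0.113]
eef_rot: [[-1.0, -0.004, -0.001], [-0.004, 1.0, -0.002], [0.001, -0.002, -1.0]]
wrist_force: [-1.8, -0.1, 1.3]
width: 0.008
grasp_force: 0.7
```

apply_moves(rows=[[[0,0,0],[0,0,-5],0.0],[[0,0,0],[0,0,-3],0.0]])

```text
t: 37.52
tcp_pos: [0.5089, 0.1195, 0.1062]
eef_rot: [[-1.0, -0.004, -0.0], [-0.004, 1.0, -0.003], [0.0, -0.003, -1.0]]
wrist_force: [-13.0, -3.4, 34.5]
width: 0.004
grasp_force: 16.9
```

apply_moves(rows=[[[0,0,0],[0,0,-2],0.0],[[0,0,0],[0,0,0],0.0]])

```text
t: 37.78
tcp_pos: [0.5089, 0.1195, 0.1062]
eef_rot: [[-1.0, -0.004, 0.0], [-0.004, 1.0, -0.004], [-0.0, -0.004, -1.0]]
wrist_force: [-15.5, -4.5, 33.6]
width: 0.004
grasp_force: 17.1
```

The lid stopped hard with the tip at 84 mm, which is exactly the shut height. Lifting and looking at the button.

apply_moves(rows=[[[0,0,0],[0,0,20],0.0],[[0,0,0],[0,0,40],0.0],[[0,0,0],[4,35,40],0.0],[[0,0,0],[5,40,0],0.0],[[0,0,0],[6,40,0],0.0],[[0,0,0],[7,40,0],0.0],[[0,0,0],[8,47,0],0.0],[[0,0,0],[0,0,0],0.0]])

```text
t: 38.78
tcp_pos: [0.5377, 0.3258, 0.2032]
eef_rot: [[-1.0, -0.009, -0.001], [-0.009, 1.0, 0.001], [0.001, 0.001, -1.0]]
wrist_force: [-0.1, 0.3, -0.3]
width: 0.008
grasp_force: 0.0
```

```bash
python3 st.py; python3 - <<'E'
from fit import *
np.set_printoptions(precision=4,suppress=True)
def green(f):
    f=f.astype(int); m=((f[...,1]>110)&(f[...,1]>1.7*f[...,2])&(f[...,1]>1.5*f[...,0])).astype(np.uint8); n,l,st,c=cv2.connectedComponentsWithStats(m); return max([(st[i,4],c[i]) for i in range(1,n)],key=lambda v:v[0])
s=snap("wrist","w12"); a=green(s["frame"]); print(a,atz(s,a[1],.08))
T=np.eye(4); T[:3,:3]=np.diag([-1,1,-1]); T[:3,3]=(.5455,.0984,.3276); w10=dict(s); w10["extrinsics"]=T@np.array(s["mount"]); b=green(cv2.imread("pics/w10.png"))
t=snap("top","t5"); c=green(t["frame"]); sc=snap("scene","s5"); d=green(sc["frame"]); print(b,c,d); print(tri([(s,a[1]),(w10,b[1])]),tri([(s,a[1]),(w10,b[1]),(sc,d[1])]))
f=lambda g,a,z:cv2.resize(g[a[0]:a[1],a[2]:a[3]],z,interpolation=cv2.INTER_CUBIC)
cv2.imwrite("pics/k5.png",np.vstack([f(s["frame"],(0,400,0,640),(480,300)),f(sc["frame"],(160,285,240,440),(480,300))]))
E
```

```text
t 38.775 q [-0.057   0.4058 -0.7242  1.5437  0.2737  1.2971  0.7642] tcp [0.5377 0.3258 0.2032] yaw -179.5030525047607 w 0.00774537026528949 0.0
(np.int32(268), array([316.2985, 188.3134])) [0.532  0.3225 0.08  ]Traceback (most recent call last):
  File "<stdin>", line 7, in <module>
  File "<stdin>", line 4, in green
ValueError: max() iterable argument is empty
```

```bash
python3 - <<'E'
from fit import *
np.set_printoptions(precision=4,suppress=True)
def green(f):
    f=f.astype(int); m=((f[...,1]>40)&(f[...,1]>1.5*f[...,2])&(f[...,1]>1.3*f[...,0])).astype(np.uint8); n,l,st,c=cv2.connectedComponentsWithStats(m); i=1+np.argmax(st[1:,4]); x,y,w,h,a=st[i]; return a,(w,h),c[i]
s=snap("wrist"); a=green(s["frame"]); 
T=np.eye(4); T[:3,:3]=np.diag([-1,1,-1]); T[:3,3]=(.5455,.0984,.3276); w10=dict(s); w10["extrinsics"]=T@np.array(s["mount"]); b=green(cv2.imread("pics/w10.png"))
t=snap("top","t5"); sc=snap("scene","s5"); d=green(sc["frame"]); print(a,b,d); print(tri([(s,a[2]),(w10,b[2])]),atz(s,a[2],.078),atz(w10,b[2],.078),atz(sc,d[2],.078))
print([(round(q["conf"],2),np.round(q["location"],1),atz(s,q["location"],.078)) for q in models.tip_of("start_top","wrist")])
for q in("lid_edge",): print([(n,round(e["conf"],2),np.round(e["location"],1)) for n in("scene","top") for e in models.tip_of(q,n)], proj(sc,(.468,.12,.084)),proj(t,(.468,.12,.084)))
E
```

```text
(np.int32(992), (np.int32(36), np.int32(36)), array([314.4728, 189.7238])) (np.int32(587), (np.int32(29), np.int32(26)), array([525.8279, 157.2845])) (np.int32(71), (np.int32(10), np.int32(9)), array([281.3803, 269.9577]))
[0.5326 0.3168 0.0871] [0.5346 0.3166 0.078 ] [0.5339 0.322  0.078 ] [0.537  0.3136 0.078 ]
[(0.63, array([313. , 188.3]), array([0.5335, 0.3155, 0.078 ]))]
[('scene', 0.57, array([336.8, 243.4])), ('top', 0.93, array([291.7, 224.9]))] [335.2693 242.6221] [293.8934 225.1672]
```

The lid edge matches the shut prediction in both cameras. Button at about (0.534, 0.317).

```bash
python3 st.py
```

```text
t 39.175 q [-0.0511  0.4015 -0.7214  1.5467  0.2736  1.2978  0.7655] tcp [0.5392 0.3203 0.2038] yaw -179.87122939704477 w 0.0037119805417960257 0.0
```

apply_moves(rows=[[[0,0,0],[-5,-3,-30],0.0],[[0,0,0],[0,0,-30],0.0],[[0,0,0],[0,0,-20],0.0],[[0,0,0],[0,0,-10],0.0],[[0,0,0],[0,0,0],0.0]])

```text
t: 39.8
tcp_pos: [0.5339, 0.3182, 0.1136]
eef_rot: [[-1.0, -0.003, -0.001], [-0.003, 1.0, -0.002], [0.001, -0.002, -1.0]]
wrist_force: [-1.8, -1.4, 3.0]
width: 0.003
grasp_force: 0.9
```

apply_moves(rows=[[[0,0,0],[0,0,-4],0.0],[[0,0,0],[0,0,-3],0.0]])

```text
t: 40.05
tcp_pos: [0.5345, 0.3189, 0.108]
eef_rot: [[-1.0, -0.004, 0.002], [-0.004, 1.0, -0.001], [-0.002, -0.001, -1.0]]
wrist_force: [-7.6, -6.6, 28.8]
width: 0.003
grasp_force: 14.8
```

apply_moves(rows=[[[0,0,0],[0,0,0],0.0],[[0,0,0],[0,0,10],0.0],[[0,0,0],[0,0,40],0.0],[[0,0,0],[0,0,50],0.0],[[0,0,0],[0,0,50],0.0],[[0,0,0],[-40,0,0],0.0],[[0,0,0],[0,0,0],0.0],[[0,0,0],[0,0,0],0.0]])

```text
t: 41.05
tcp_pos: [0.494, 0.3181, 0.2566]
eef_rot: [[-1.0, -0.004, 0.0], [-0.004, 1.0, -0.003], [-0.0, -0.003, -1.0]]
wrist_force: [0.3, -0.5, -0.9]
width: 0.005
grasp_force: 0.0
```

```bash
python3 - <<'E'
from h import *
t=snap("top"); print([(round(e["conf"],2),np.round(e["location"],1)) for e in models.tip_of("lid_edge","top")],proj(t,(.468,.12,.084)), r.get_obs()["wrist_force"])
print(workorder.hand_in())
E
```

```text
[(0.91, array([293.4, 223.9]))] [293.89343718 225.16716426] [-0.10940004 -0.18091529 -0.13155303]
the job is handed in; nothing more can be done
None
```

The job is handed in at about 41 s, verdict not shown: the three lens cells are in nests 1–3, the stay is broken, the lid is down at its shut height, and the start button was pressed to its stop and released.

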